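Gauge a tube block's well and hold it well-up

ROBOT

A 7-joint arm with a two-finger parallel gripper is mounted at the origin on a cart in front of the work surface, level with it; the furniture and walls round the work are solid. World frame = base frame: x ahead of the robot, y to its left, z up, the work surface at z = 0. Lengths are in mm, angles in degrees, forces in N, time in s.
With the tool pointing down it reaches from about 400 to 850 mm from the base axis. Payload 6.9 kg.
Tool frame: the origin (TCP) lies midway between the tips of the shut fingers; the grasp point (between the pads) lies 19 mm behind it; z points along the fingers, y is the direction in which the jaws open and shut (so a half turn about z gives the same grasp; the last joint's range is limited). The gripper opens to 85 mm and grips with 20 to 120 N. Pads are 22 mm wide; open, the fingers measure 114 mm over their backs; the gripper's body (76 mm by 85 mm) begins 54 mm behind the grasp point. The pads swing forward as they close: fully open they stand 13 mm farther back than shut.
Start: joints at [-67.007, 29.078, -13.613, 85.955, 7.202, 65.827, -8.869], TCP at [182.21, 597.839, 231.275] pointing down, gripper open.
Joint ranges: [-176.47, 176.47], [-13.61, 117.27], [-81.72, 77.17], [0.22, 143.17], [-87.28, 267.28], [10, 112.55], [-165.47, 165.47]. Speed limits (degrees/s): [136.94, 136.94, 180, 180, 180, 180, 180].

INTERFACE

Orientations are given as a 3x3 rotation matrix whose columns are the frame's x, y, z axes.
In Python, from cell import bot gives the robot as it stands.
- The arm moves only by the tool apply_moves, never from a script. Its argument "deltas" is a list of rows, each an object of numbers: "x", "y", "z": the shift along the world's x, y, z in cm; "twist": the turn about the world's z in rad; "hand": the closure, from -1 (fully open) to 1 (shut). A call has 1 to 10 rows; each row shifts and turns the commanded pose from where the row before left it; what a row does not reach is not made up. A row lasts 1/8 s, in which the tool goes at most 62.5 mm and 10.7 degrees, less where a joint would pass 70% of its speed; a pose out of reach is approached as far as the arm can. A call with a gripper value outside its range is refused whole. The fingers move at their own pace and stop on an object; "grip_force" is the grip in N (left out, the last holds). Time passes only in rows, so rows that do not move let the fingers close. It gives the time, the measured TCP pose, the force and the opening at its end, in the units of the state.
- bot.get_state(): the state, without advancing time (a new reading comes with each control period).
- bot.grab_frame(name): name is "scene" or "top" or "wrist"; returns a dict with "img" (420x560x3 uint8, blue, green, red), "fx", "fy", "cx", "cy" (pixels), "origin" and "orientation" of the camera in the world. Camera axes: x right, y up, looking along -z (the intrinsics and any distortion apply to the point x, -y, -z); pixel columns grow to the right and rows downward; lengths in mm; the calibration is good to about 2 mm. A picture is of the moment at which its call begins. There is no depth.
- bot.close_job(): hands the job in, once; it reports no verdict.
The state is a dict: "time_s": time; "joint_positions": joint angles; "joint_velocities": joint speeds; "effort": joint torques, N m; "tool_pos": TCP position; "tcp_rot": TCP orientation; "force": force on the tool from outside, world axes, zero at the start; "wrist_torque": the same for the moment, N m; "gripper_width": finger opening in mm.
Only numpy, scipy, OpenCV 4.12 (cv2) and the standard library are available. Lean on these libraries where they do the work, as an engineer would, in place of code of your own. Each camera call takes 0.05 s, during which the arm holds its last target. There are 200 camera calls.

TASK

Take the aluminium tube block from the foam tray nearer the robot and find by feel which of its two look-alike ends has the deep tube well: that end slips down over the plug gauge until the block stands upright with its face on the gauge's collar, while the other end stops high on the pin. Check the well that way, fully home and without forcing it, then lift the block off and turn it over. Finish while still holding it in the gripper, upright with the well's mouth up, steady in the air at least 15 cm above the worktop, and leave the block on the far tray, the timer, the label roll and the marker where they are.

Things in the scene. Friction and masses are not known exactly. Their poses are not given: they have to be found in the camera images.
- block_a_center (a point): Centre of a square aluminium tube block, 40 x 40 x 72 mm, 0.2 to 0.35 kg, lying on a side, its length (y axis) roughly left to right, z up. Both ends have a round mouth 18 mm wide: one is the tube well, 46 mm deep, the other a recess only 6 mm deep; which end is which is not told. It may start on the near or the far tray; the other block lies on the other tray.
- block_b_center (a point): Centre of a square aluminium tube block, 40 x 40 x 72 mm, 0.2 to 0.35 kg, lying on a side, its length (y axis) roughly left to right, z up. Both ends have a round mouth 18 mm wide: one is the tube well, 46 mm deep, the other a recess only 6 mm deep; which end is which is not told. It lies on the tray that the first block does not.
- near_tray_top (a point): Centre of the flat top, 28 mm above the worktop, of the white foam tray nearer the robot (170 x 170 x 28 mm, lying upside down, does not move). The block to check lies on it; the block may be laid down here again to change the grip.
- far_tray_top (a point): Centre of the flat top, 28 mm above the worktop, of the other white foam tray, farther from the robot (170 x 170 x 28 mm, does not move). Its block is not needed.
- gauge_collar (a point): Centre of the flat top of the plug gauge's bright collar (38 mm wide, 20 mm above the worktop), at the foot of its upright steel pin; z up. The pin is 15 mm thick and 40 mm long, its last 10 mm tapering to 8 mm. With the well over it the block's face rests on the collar (block centre 36 mm above this point); with the recess over it the block stops 34 mm higher.
- bench_timer: White count-down timer, 64 x 64 x 22 mm, lying on the worktop; origin at the centre of its underside. Not to be moved.
- label_roll: Roll of white labels, 58 mm across and 24 mm high, lying flat; origin at the centre of its underside. Not to be moved.
- marker: White marker pen with a black cap, 134 mm long and 14 mm thick, lying on the worktop; origin at its underside's centre, y along it. Not to be moved.
- gauge: The plug gauge, fixed to the worktop: dark round foot 90 mm wide and 12 mm high with three screws, bright collar and upright pin on it, 60 mm high in all; origin at the centre of its underside.
Not all that is in view belongs to the job. What is shaped like the part that bears block_a_center but brown is not meant.

How it is judged:
By the outcome, as a careful person would: the job done as asked, in the order asked, and still so for the second after the job is handed in, while the arm keeps its last pose, push and grip.
It also fails if it takes over 72 s, if anything falls off the work surface, if the arm or the gripper's body presses on something with over 40 N, if the wrist force passes 120 N, or if a joint passes its speed limit or range.

## Working session

There is one attempt and no reset: what is moved stays moved. The work goes in short steps, Python scripts to look and compute and a tool call to move; the robot and the scene stay as the last step left them, time stands still between calls to the robot, and variables do not carry over. Pictures are saved under pics/ and viewed, about 8 in all and at most 12, crops included, and the job is handed in when it is done.

Besides the shell and the picture viewer there is one more tool, called after "Call:" by a JSON object that holds its "api" and its "payload". apply_moves: Moves the arm, as the interface text tells. Its arguments: {"type":"object","properties":{"deltas":{"type":"array","items":{"type":"object","properties":{"x":{"type":"number"},"y":{"type":"number"},"z":{"type":"number"},"twist":{"type":"number"},"hand":{"type":"number"}}}},"grip_force":{"type":"number"}},"required":["deltas"]}

```bash
ls; mkdir -p pics; cat > h.py <<'E'
import numpy as np, cv2
from cell import bot
def grab(n,f):
    d=bot.grab_frame(n); cv2.imwrite(f,d['img']); np.savez(f[:-4]+'.npz',**{k:np.array(v) for k,v in d.items()}); return d
def ray(d,u,v,z):
    c=np.array([(u-d['cx'])/d['fx'],-(v-d['cy'])/d['fy'],-1.]); w=np.array(d['orientation'])@c; o=np.array(d['origin'])
    return o+w*(z-o[2])/w[2]
def proj(d,p):
    c=np.array(d['orientation']).T@(np.array(p)-np.array(d['origin'])); return d['cx']+d['fx']*c[0]/-c[2], d['cy']-d['fy']*c[1]/-c[2]
E
python3 - <<'E'
from h import *
a=grab('scene','pics/s0.png');b=grab('top','pics/t0.png')
for d in(a,b): print({k:v for k,v in d.items() if k!='img'})
s=bot.get_state();print(s)
E
```

```text
pics
{'fx': 455.6753277180312, 'fy': 455.6753277180312, 'cx': 279.44965170665074, 'cy': 209.6120406397376, 'origin': array([  27.83813525, -674.78004825,  719.96724783]), 'orientation': array([[ 0.78707214,  0.39894484, -0.4704896 ],
       [-0.6164411 ,  0.48054381, -0.62376118],
       [-0.02275544,  0.78097418,  0.62414864]])}
{'fx': 509.5271343189172, 'fy': 509.5271343189172, 'cx': 273.53427037518844, 'cy': 208.67965813695548, 'origin': array([ 285.20785937,   11.90381408, 1548.36902387]), 'orientation': array([[-0.01178202,  0.98609223, -0.16578086],
       [-0.99985815, -0.00962249,  0.01382354],
       [ 0.01203606,  0.16592021,  0.98606573]])}
{'time_s': 0.1, 'joint_positions': array([-67.00683591,  29.1217255 , -13.60885382,  86.00283298,
         7.20230148,  65.82802589,  -8.86994917]), 'joint_velocities': array([ 0.01614995, -0.04041383, -0.06026741, -0.11229779,  0.00982809,
       -0.03496506, -0.05854524]), 'effort': array([-5.93810953e-03, -6.21823740e+01, -2.19469294e+00, -2.50205237e+01,
        1.26981694e-02,  7.80848408e-03,  6.18623659e-07]), 'tool_pos': array([182.14019326, 597.39451634, 230.50620296]), 'tcp_rot': array([[-9.56565286e-01,  2.91517855e-01, -4.39711102e-04],
       [ 2.91518184e-01,  9.56563986e-01, -1.57736429e-03],
       [-3.92180507e-05, -1.63703571e-03, -9.99998659e-01]]), 'force': array([ 0.18179544, -0.93623095, -0.42929811]), 'wrist_torque': array([-0.02588757,  0.02206956,  0.03518606]), 'gripper_width': 85.62185513682148}
```

View pics/s0.png

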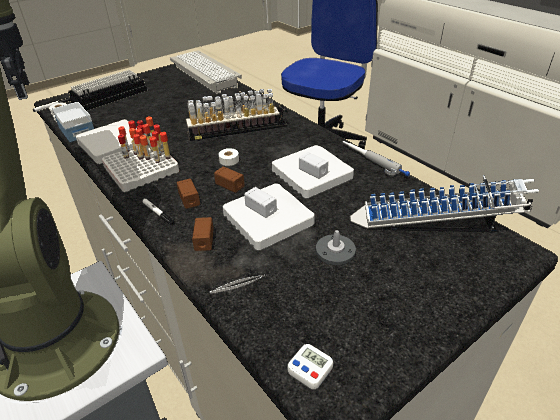

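View pics/t0.png

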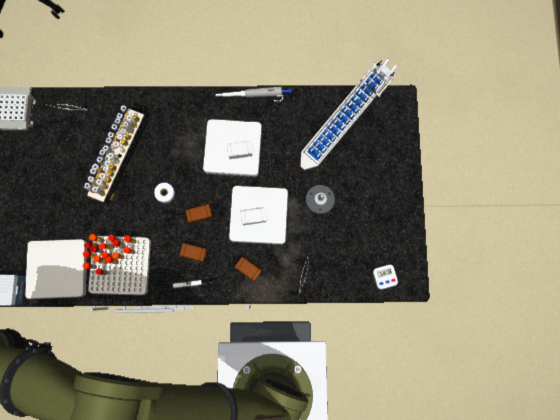

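Scene: near tray at top-view (259,215) carrying a grey block at (255,216). The far tray at (232,147) carries the other block at (240,149). The gauge is at (320,199), and the brown look-alikes at (198,213), (193,252) and (248,268) are decoys. The grey block on the lower tray, closer to the base, is the one meant. I'll confirm it in a crop.

```bash
python3 - <<'E'
from h import *
a=dict(np.load('pics/s0.npz'));b=dict(np.load('pics/t0.npz'))
c1=cv2.resize(b['img'][180:250,225:340],None,fx=6,fy=6,interpolation=cv2.INTER_CUBIC)
c2=cv2.resize(a['img'][180:265,215:365],None,fx=4.6,fy=4.6,interpolation=cv2.INTER_CUBIC)[:,:690]
c1=np.clip((c1.astype(float)-100)*1.6,0,255).astype(np.uint8) if 0 else c1
h=300
c1=cv2.resize(c1,(int(c1.shape[1]*290/c1.shape[0]),290));c2=cv2.resize(c2,(int(c2.shape[1]*300/c2.shape[0]),300))
w=max(c1.shape[1],c2.shape[1]);o=np.zeros((590,w,3),np.uint8);o[:290,:c1.shape[1]]=c1;o[290:,:c2.shape[1]]=c2
cv2.imwrite('pics/c0.png',o);print(290/70,300/85)
print(ray(b,255,216,68),ray(b,259,215,28),ray(b,320,199,20),ray(a,335,256,12))
print(proj(a,ray(b,255,216,68)))
E
```

```text
4.142857142857143 3.5294117647058822
[512.81593456  45.86333813  68.        ] [521.89977165  34.69363772  28.        ] [ 570.76369745 -151.83857351   20.        ] [ 554.81219484 -173.99734756   12.        ]
(np.float64(259.41547874826756), np.float64(196.75170508007562))
```

View pics/c0.png

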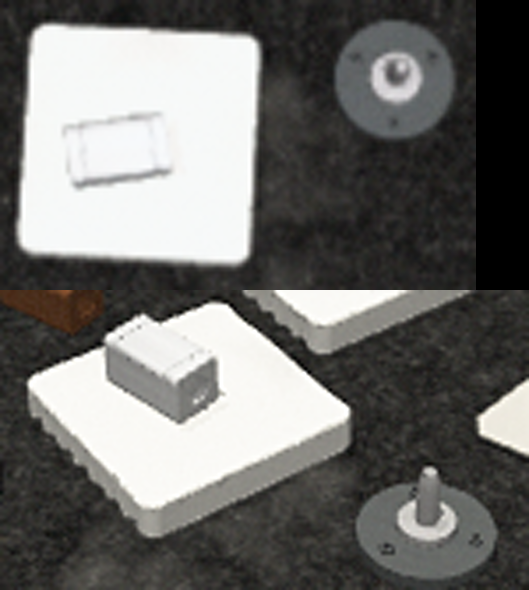

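The crop shows the near block lying along y (yaw about +6°), with a mouth visible on its −y end. The collar is at top pixel (320.6,198.6). Next I'll go above the block.

Call:
{"api": "apply_moves", "payload": {"deltas": [{"x":2.4,"y":-4,"twist":-0.1,"hand":-1},{"x":2.4,"y":-4,"twist":-0.1,"hand":-1},{"x":2.4,"y":-4,"twist":-0.1,"hand":-1},{"x":2.4,"y":-4,"twist":-0.1,"hand":-1},{"x":2.4,"y":-4,"twist":-0.1,"hand":-1},{"x":2.4,"y":-4,"twist":-0.1,"hand":-1},{"x":2.4,"y":-4,"twist":-0.1,"hand":-1},{"x":2.4,"y":-4,"twist":-0.1,"hand":-1},{"x":2.4,"y":-4,"twist":-0.1,"hand":-1},{"x":2.4,"y":-4,"twist":-0.1,"hand":-1}], "grip_force": 40}}

```text
invalid input at $.deltas[0]: expected keys x, y, z, twist, hand
```

Call:
{"api": "apply_moves", "payload": {"deltas": [{"x":2.4,"y":-4,"z":0,"twist":-0.1,"hand":-1},{"x":2.4,"y":-4,"z":0,"twist":-0.1,"hand":-1},{"x":2.4,"y":-4,"z":0,"twist":-0.1,"hand":-1},{"x":2.4,"y":-4,"z":0,"twist":-0.1,"hand":-1},{"x":2.4,"y":-4,"z":0,"twist":-0.1,"hand":-1},{"x":2.4,"y":-4,"z":0,"twist":-0.1,"hand":-1},{"x":2.4,"y":-4,"z":0,"twist":-0.1,"hand":-1},{"x":2.4,"y":-4,"z":0,"twist":-0.1,"hand":-1},{"x":2.4,"y":-4,"z":0,"twist":-0.1,"hand":-1},{"x":2.4,"y":-4,"z":0,"twist":-0.1,"hand":-1}], "grip_force": 40}}

```text
time_s: 1.35
tool_pos: [422.6, 196.4, 231.2]
tcp_rot: [[-0.269, 0.963, -0.0], [0.963, 0.269, -0.0], [0.0, -0.0, -1.0]]
force: [0.3, -0.3, 0.1]
gripper_width: 85.6
```

Call:
{"api": "apply_moves", "payload": {"deltas": [{"x":2.2,"y":-3.8,"z":0,"twist":-0.04,"hand":-1},{"x":2.2,"y":-3.8,"z":0,"twist":-0.04,"hand":-1},{"x":2.2,"y":-3.8,"z":0,"twist":-0.04,"hand":-1},{"x":2.2,"y":-3.8,"z":0,"twist":-0.04,"hand":-1},{"x":0,"y":0,"z":0,"twist":0,"hand":-1}]}}

```text
time_s: 1.98
tool_pos: [511.2, 42.1, 231.0]
tcp_rot: [[-0.109, 0.994, 0.0], [0.994, 0.109, -0.002], [-0.002, -0.0, -1.0]]
force: [-0.3, 0.4, 0.4]
gripper_width: 85.2
```

```bash
python3 - <<'E'
from h import *
w=grab('wrist','pics/w1.png');print({k:v for k,v in w.items() if k!='img'})
s=bot.get_state();print(s['tool_pos'],s['force'],s['joint_positions'])
E
```

```text
{'fx': 290.75905358887724, 'fy': 290.75905358887724, 'cx': 279.9356475645997, 'cy': 211.45731126011412, 'origin': array([502.43208069, 119.71134814, 372.56637769]), 'orientation': array([[ 9.94077342e-01, -1.03511546e-01, -3.30998192e-02],
       [ 1.08673747e-01,  9.45421781e-01,  3.07193219e-01],
       [-5.04754808e-04, -3.08970900e-01,  9.51071358e-01]])}
[510.32015545  44.38689962 230.82367787] [-0.35507531  0.91441833 -0.63488943] [-16.79634287  19.28477609  12.54733481 102.93676917  -4.80502376
  58.35132907   4.00774996]
```

View pics/w1.png

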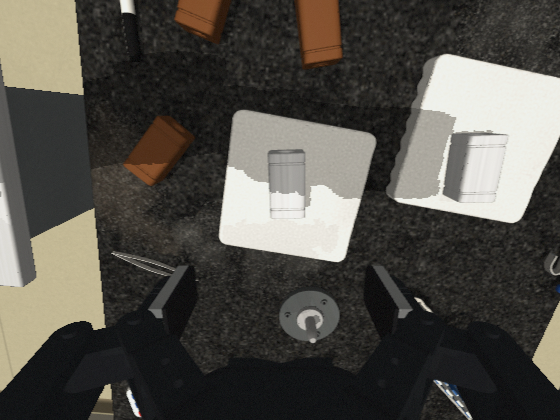

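The wrist view shows the block on the near tray spanning (268–305, 150–218), aligned with the picture columns and so with the jaws. The gauge is at (311,320).

```bash
python3 - <<'E'
from h import *
w=dict(np.load('pics/w1.npz'));b=dict(np.load('pics/t0.npz'))
for z in(68,):
  P=[ray(w,u,v,z)[:2] for u,v in((268.5,151),(304,151),(305,209),(270.5,209.5))];print(np.round(P,1),np.mean(P,0))
  print(np.linalg.norm(P[0]-P[1]),np.linalg.norm(P[1]-P[2]))
print(ray(w,310.5,320,20),ray(b,320.6,198.6,20))
c=w['img'][140:230,225:350];cv2.imwrite('pics/c1.png',cv2.resize(c,None,fx=6,fy=6,interpolation=cv2.INTER_CUBIC))
E
```

```text
[[494.2  85.2]
 [530.6  89.2]
 [540.1  27.2]
 [502.5  22.5]] [516.83154486  56.02232461]
36.62408226178321 62.799111358175686
[ 576.77628467 -153.93726855   20.        ] [ 571.98934526 -153.70751708   20.        ]
```

View pics/c1.png

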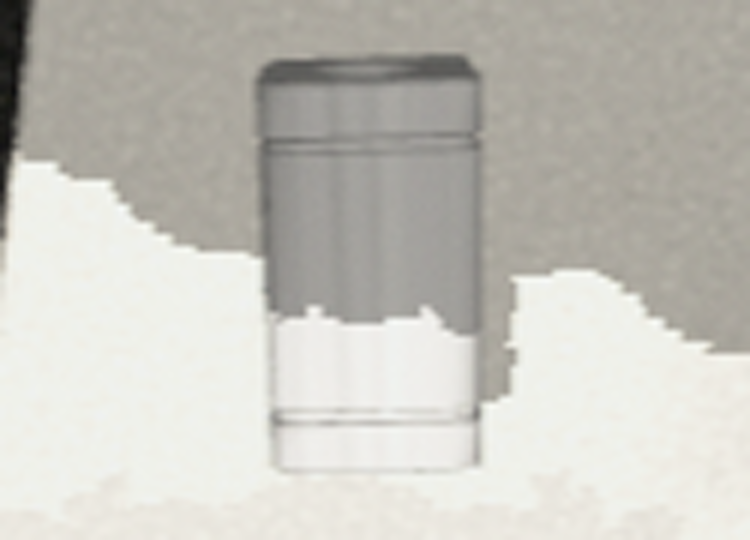

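```bash
python3 - <<'E'
from h import *
w=dict(np.load('pics/w1.npz'))
P=[ray(w,u,v,68)[:2] for u,v in((268,153),(305,153.3),(304.7,218.3),(270.3,218.3))];print(np.round(P,1),np.mean(P,0))
print(np.linalg.norm(P[0]-P[1]),np.linalg.norm(P[1]-P[2]))
d=(P[0]+P[1]-P[2]-P[3]);print(np.degrees(np.arctan2(-d[0],d[1])))
E
```

```text
[[493.9  83.2]
 [531.9  87. ]
 [541.2  16.4]
 [503.3  12.2]] [517.5683963   49.70279225]
38.260975423772074 71.23805229459298
7.526797519028626
```

Block centre is about (517,50) with yaw about 7.5°. Face size measures 38×71 mm, which fits. I'll grip 15 mm from the +y end.

Call:
{"api": "apply_moves", "payload": {"deltas": [{"x":0.1,"y":1.0,"z":-3,"twist":0.02,"hand":-1},{"x":0.2,"y":1.6,"z":-5,"twist":0,"hand":-1},{"x":0,"y":0,"z":-5,"twist":0,"hand":-1},{"x":0,"y":0,"z":-4,"twist":0,"hand":-1},{"x":0,"y":0,"z":-2.0,"twist":0,"hand":-1},{"x":0,"y":0,"z":-0.9,"twist":0,"hand":-1},{"x":0,"y":0,"z":0,"twist":0,"hand":-1}]}}

```text
time_s: 2.9
tool_pos: [512.9, 72.6, 32.2]
tcp_rot: [[-0.136, 0.991, -0.001], [0.991, 0.136, 0.0], [0.0, -0.001, -1.0]]
force: [0.3, 0.0, -0.3]
gripper_width: 85.7
```

Call:
{"api": "apply_moves", "payload": {"deltas": [{"x":0,"y":0,"z":0,"twist":0,"hand":1},{"x":0,"y":0,"z":0,"twist":0,"hand":1},{"x":0,"y":0,"z":0,"twist":0,"hand":1},{"x":0,"y":0,"z":0,"twist":0,"hand":1},{"x":0,"y":0,"z":0,"twist":0,"hand":1},{"x":0,"y":0,"z":0,"twist":0,"hand":1}], "grip_force": 20}}

```text
time_s: 3.65
tool_pos: [513.8, 72.0, 33.1]
tcp_rot: [[-0.135, 0.991, 0.002], [0.991, 0.135, 0.0], [0.0, 0.002, -1.0]]
force: [0.1, -0.1, 7.0]
gripper_width: 40.3
```

Call:
{"api": "apply_moves", "payload": {"deltas": [{"x":0.05,"y":-0.4,"z":0.7,"twist":0,"hand":1},{"x":0.05,"y":-0.4,"z":0.7,"twist":0,"hand":1},{"x":0.08,"y":-0.6,"z":0.6,"twist":0,"hand":1},{"x":0.08,"y":-0.6,"z":0.6,"twist":0,"hand":1},{"x":0,"y":0,"z":0,"twist":0,"hand":1}], "grip_force": 20}}

```text
time_s: 4.28
tool_pos: [516.2, 51.0, 58.8]
tcp_rot: [[-0.133, 0.991, 0.001], [0.991, 0.133, -0.0], [-0.0, 0.001, -1.0]]
force: [-0.0, 0.3, -4.2]
gripper_width: 40.1
```

```bash
python3 - <<'E'
from h import *
a=grab('scene','pics/s2.png');w=grab('wrist','pics/w2.png')
s=bot.get_state();print(s['tool_pos'],s['force'],s['wrist_torque'],s['gripper_width'])
c1=cv2.resize(a['img'][150:260,190:340],None,fx=3,fy=3,interpolation=cv2.INTER_CUBIC)
c2=cv2.resize(w['img'][120:420,130:430],(330,330))
cv2.imwrite('pics/v2.png',np.hstack([c1,c2]))
E
```

```text
[515.75087881  51.81624137  58.27289069] [ 0.52260853  0.30608104 -2.74040308] [0.10545288 0.05728771 0.02838889] 39.815549254465076
```

View pics/v2.png

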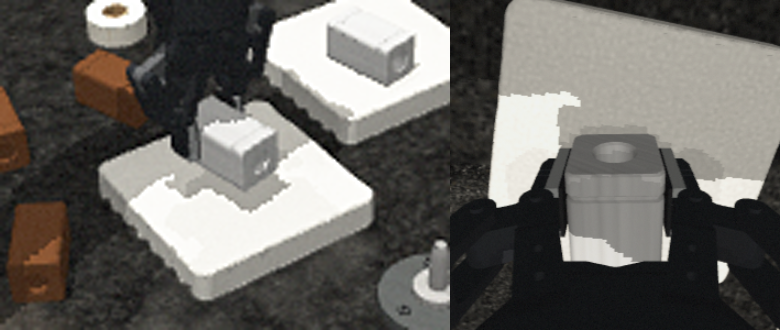

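```bash
cat >> h.py <<'E'
from scipy.optimize import least_squares
def edges(w,s,phi,d,off,end=1,g=22):
    """rows of the gripped end's two edges (orig. bottom, orig. top) for droop phi; d pad-to-end, off = block mid below G"""
    R=np.array(s['tcp_rot']);G=np.array(s['tool_pos'])-g*R[:,2]
    a=R[:,0]*end;up=-R[:,2];c,si=np.cos(phi),np.sin(phi)
    A=a*c+up*si;U=up*c-a*si
    return [proj(w,G+A*d+U*(off+k*20))[1] for k in(-1,1)]
E
python3 - <<'E'
from h import *
w=dict(np.load('pics/w2.npz'));s=bot.get_state()
for ph in(0,10,20,30,45): print(ph,[np.round(edges(w,s,np.radians(ph),15,o),0) for o in(-6,-3,0)])
print(w['img'][225:300:3,280].mean(1).round().tolist())
E
```

```text
0 [array([238., 277.]), array([241., 281.]), array([243., 285.])]
10 [array([233., 286.]), array([236., 291.]), array([239., 296.])]
20 [array([229., 295.]), array([233., 301.]), array([237., 308.])]
30 [array([227., 304.]), array([232., 311.]), array([236., 318.])]
45 [array([226., 316.]), array([232., 324.]), array([238., 332.])]
[164.0, 167.0, 165.0, 167.0, 150.0, 148.0, 96.0, 93.0, 144.0, 155.0, 155.0, 138.0, 138.0, 138.0, 137.0, 92.0, 95.0, 93.0, 123.0, 133.0, 134.0, 134.0, 133.0, 133.0, 133.0]
```

Call:
{"api": "apply_moves", "payload": {"deltas": [{"x":0,"y":0,"z":5,"twist":0,"hand":1},{"x":0,"y":0,"z":0.3,"twist":0,"hand":1},{"x":0,"y":0,"z":-2,"twist":0,"hand":1},{"x":0,"y":0,"z":-2,"twist":0,"hand":1},{"x":0,"y":0,"z":5,"twist":0,"hand":1},{"x":0,"y":0,"z":0,"twist":0,"hand":1}]}}

```text
time_s: 5.12
tool_pos: [517.3, 52.1, 122.6]
tcp_rot: [[-0.135, 0.991, 0.004], [0.991, 0.135, 0.0], [-0.0, 0.004, -1.0]]
force: [0.8, 0.8, -3.5]
gripper_width: 40.1
```

```bash
python3 - <<'E'
from h import *
w=grab('wrist','pics/w3.png');s=bot.get_state()
v=dict(np.load('pics/w2.npz'))
cv2.imwrite('pics/v3.png',np.hstack([v['img'][200:330,200:360],w['img'][200:330,200:360]]).repeat(2,0).repeat(2,1))
print(s['tool_pos'],s['force'],s['wrist_torque'],s['gripper_width'])
E
```

```text
[516.31570753  52.1548365  121.45735034] [-0.54887163  0.47011828 -3.79480192] [ 0.08359239  0.03729145 -0.01803937] 40.16387598267153
```

View pics/v3.png

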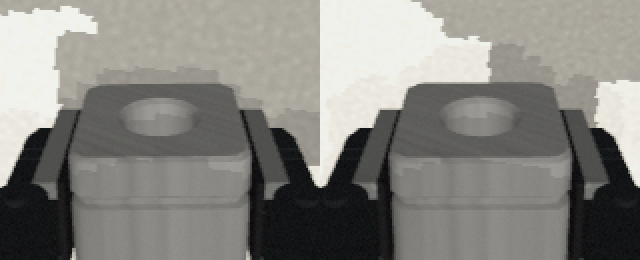

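Both edges fit about 0° tilt, so the 20 N grip holds the block rigidly and gravity won't swing it. New plan: lay it back, regrip at the −y end, then tip the free +y end up against the tray's −y top edge, rolling the end face over it.

Call:
{"api": "apply_moves", "payload": {"deltas": [{"x":0,"y":0,"z":-4,"twist":0,"hand":1},{"x":0,"y":0,"z":-3,"twist":0,"hand":1},{"x":0,"y":0,"z":-1.4,"twist":0,"hand":1},{"x":0,"y":0,"z":-0.4,"twist":0,"hand":1},{"x":0,"y":0,"z":-0.2,"twist":0,"hand":1}]}}

```text
time_s: 5.8
tool_pos: [514.0, 52.0, 33.0]
tcp_rot: [[-0.135, 0.991, -0.003], [0.991, 0.135, 0.001], [0.001, -0.002, -1.0]]
force: [-15.2, -0.7, 42.2]
gripper_width: 39.5
```

```bash
python3 - <<'E'
from h import *
b=dict(np.load('pics/t0.npz'));w=dict(np.load('pics/w1.npz'))
for u,v in((287.8,188.9),(284.9,243.2),(233,186.5),(229.5,241)): print('top',ray(b,u,v,28).round(1))
for u,v in((237,110),(375,136),(343,262),(221,244)): print('wr',ray(w,u,v,28).round(1))
for u,v in((198,213),(240,149),(320.6,198.6)): print(ray(b,u,v,30).round(0))
print(bot.get_state()['force'],bot.get_state()['tool_pos'])
E
```

```text
top [601.5 -53.6  28. ]
top [435.7 -42.2  28. ]
top [610.5 113.2  28. ]
top [444.1 123.5  28. ]
wr [453.7 121.9  28. ]
wr [613.1 110.9  28. ]
wr [604.8 -52.3  28. ]
wr [443.5 -43.9  28. ]
[530. 218.  30.]
[728.  92.  30.]
[ 570. -153.   30.]
[-15.15770787  -0.65988403  42.18319353] [514.04685549  52.02668764  32.96958262]
```

Call:
{"api": "apply_moves", "payload": {"deltas": [{"x":0,"y":0,"z":0.1,"twist":0,"hand":0.5},{"x":0,"y":0,"z":0,"twist":0,"hand":-1},{"x":0,"y":0,"z":0,"twist":0,"hand":-1},{"x":0,"y":0,"z":0,"twist":0,"hand":-1},{"x":0.3,"y":-2.1,"z":0,"twist":0,"hand":-1},{"x":0.26,"y":-2.1,"z":0,"twist":0,"hand":-1},{"x":0,"y":0,"z":0,"twist":0,"hand":-1}]}}

```text
time_s: 6.68
tool_pos: [521.6, 8.0, 32.2]
tcp_rot: [[-0.132, 0.991, 0.0], [0.991, 0.132, -0.001], [-0.001, 0.0, -1.0]]
force: [0.1, 0.8, 0.1]
gripper_width: 85.6
```

Call:
{"api": "apply_moves", "payload": {"deltas": [{"x":0,"y":0,"z":0,"twist":0,"hand":1},{"x":0,"y":0,"z":0,"twist":0,"hand":1},{"x":0,"y":0,"z":0,"twist":0,"hand":1},{"x":0,"y":0,"z":0,"twist":0,"hand":1},{"x":0,"y":0,"z":0,"twist":0,"hand":1},{"x":0,"y":0,"z":0,"twist":0,"hand":1}], "grip_force": 25}}

```text
time_s: 7.42
tool_pos: [521.4, 10.2, 32.3]
tcp_rot: [[-0.135, 0.991, 0.0], [0.991, 0.135, 0.0], [0.0, 0.0, -1.0]]
force: [0.6, 2.4, 0.5]
gripper_width: 39.6
```

Call:
{"api": "apply_moves", "payload": {"deltas": [{"x":0,"y":0,"z":1.5,"twist":0,"hand":1},{"x":0,"y":0,"z":2.5,"twist":-0.04,"hand":1},{"x":-0.75,"y":-3,"z":0,"twist":-0.05,"hand":1},{"x":-0.75,"y":-3,"z":0,"twist":-0.05,"hand":1},{"x":-0.75,"y":-3,"z":0,"twist":-0.05,"hand":1},{"x":-0.75,"y":-3.2,"z":0,"twist":0,"hand":1},{"x":0,"y":0,"z":0,"twist":0,"hand":1},{"x":0,"y":0,"z":-2.5,"twist":0,"hand":1},{"x":0,"y":0,"z":-2.1,"twist":0,"hand":1},{"x":0,"y":0,"z":0,"twist":0,"hand":1}]}}

```text
time_s: 8.68
tool_pos: [490.5, -111.4, 25.6]
tcp_rot: [[0.054, 0.999, -0.003], [0.999, -0.054, 0.001], [0.001, -0.003, -1.0]]
force: [-0.9, 0.1, -3.0]
gripper_width: 39.8
```

Call:
{"api": "apply_moves", "payload": {"deltas": [{"x":0.02,"y":0.4,"z":0,"twist":0,"hand":1},{"x":0.02,"y":0.4,"z":0,"twist":0,"hand":1},{"x":0.02,"y":0.2,"z":0,"twist":0,"hand":1}], "grip_force": 20}}

```text
time_s: 9.05
tool_pos: [492.5, -102.9, 27.1]
tcp_rot: [[0.055, 0.998, 0.002], [0.998, -0.055, -0.001], [-0.001, 0.002, -1.0]]
force: [-2.4, -6.6, -0.3]
gripper_width: 39.7
```

Call:
{"api": "apply_moves", "payload": {"deltas": [{"x":0.02,"y":0.2,"z":0.1,"twist":0,"hand":1},{"x":0.02,"y":0.2,"z":0.2,"twist":0,"hand":1},{"x":0.02,"y":0.2,"z":0.2,"twist":0,"hand":1}]}}

```text
time_s: 9.43
tool_pos: [492.6, -99.4, 32.0]
tcp_rot: [[0.058, 0.998, 0.001], [0.998, -0.058, -0.004], [-0.004, 0.001, -1.0]]
force: [-1.5, -11.3, -2.4]
gripper_width: 39.9
```

Call:
{"api": "apply_moves", "payload": {"deltas": [{"x":0.02,"y":0.3,"z":0.6,"twist":0,"hand":1},{"x":0.02,"y":0.3,"z":0.6,"twist":0,"hand":1},{"x":0.02,"y":0.36,"z":0.38,"twist":0,"hand":1},{"x":0.02,"y":0.36,"z":0.38,"twist":0,"hand":1}]}}

```text
time_s: 9.93
tool_pos: [493.5, -83.6, 51.4]
tcp_rot: [[0.056, 0.998, 0.001], [0.998, -0.056, -0.001], [-0.001, 0.001, -1.0]]
force: [-0.5, -5.2, -3.6]
gripper_width: 39.0
```

```bash
python3 - <<'E'
from h import *
w=grab('wrist','pics/w4.png');a=grab('scene','pics/s4.png');s=bot.get_state()
cv2.imwrite('pics/v4.png',np.hstack([cv2.resize(w['img'][150:400,150:410],None,fx=1.5,fy=1.5),cv2.resize(a['img'][165:290,225:365],(420,375),interpolation=cv2.INTER_CUBIC)]))
print(s['tool_pos'],s['force'],s['wrist_torque'],s['gripper_width'])
E
```

```text
[493.62383836 -83.24658863  51.61628892] [-1.62605577 -4.97513784  1.5414395 ] [-1.0138777   0.25197403  0.03667999] 39.44987224932488
```

View pics/v4.png

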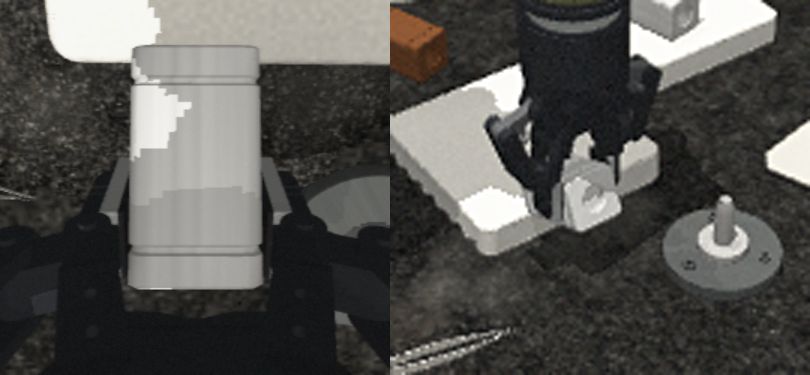

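The pictures show the free end tipped down at the tray edge with the gripped −y end rising, so the pivot works. I'll continue the arc.

Call:
{"api": "apply_moves", "payload": {"deltas": [{"x":0.03,"y":0.5,"z":0.25,"twist":0,"hand":1},{"x":0.03,"y":0.5,"z":0.25,"twist":0,"hand":1},{"x":0.03,"y":0.5,"z":0.2,"twist":0,"hand":1},{"x":0.03,"y":0.5,"z":0.2,"twist":0,"hand":1},{"x":0.03,"y":0.5,"z":0.14,"twist":0,"hand":1},{"x":0.03,"y":0.5,"z":0.14,"twist":0,"hand":1}]}}

```text
time_s: 10.78
tool_pos: [495.2, -52.3, 62.9]
tcp_rot: [[0.055, 0.999, 0.0], [0.999, -0.055, 0.001], [0.001, 0.0, -1.0]]
force: [0.0, 0.6, -2.7]
gripper_width: 40.0
```

Call:
{"api": "apply_moves", "payload": {"deltas": [{"x":0.03,"y":0.5,"z":0.04,"twist":0,"hand":1},{"x":0.03,"y":0.5,"z":0.04,"twist":0,"hand":1},{"x":0.03,"y":0.5,"z":-0.05,"twist":0,"hand":1},{"x":0.03,"y":0.5,"z":-0.05,"twist":0,"hand":1}]}}

```text
time_s: 11.28
tool_pos: [496.4, -32.5, 62.4]
tcp_rot: [[0.055, 0.998, -0.0], [0.998, -0.055, 0.0], [0.0, -0.0, -1.0]]
force: [-0.1, -0.1, -2.6]
gripper_width: 39.9
```

```bash
python3 - <<'E'
from h import *
w=grab('wrist','pics/w5.png');a=grab('scene','pics/s5.png');s=bot.get_state()
R=s['tcp_rot'];up=-R[:,2];n=R[:,0]
for g in (22,):
  G=s['tool_pos']+g*up
  for ph in(50,60,70,80,90):
    p=np.radians(ph);A=-n*np.cos(p)+up*np.sin(p);U=up*np.cos(p)+n*np.sin(p)
    print(ph,[np.round(proj(w,G+A*x+U*y)) for x,y in((15,-6+20),(15,-26),(-57,14))])
cv2.imwrite('pics/v5.png',np.hstack([cv2.resize(w['img'][150:420,150:410],None,fx=1.5,fy=1.5),cv2.resize(a['img'][155:290,215:355],(420,405),interpolation=cv2.INTER_CUBIC)]))
E
```

```text
50 [array([280., 316.]), array([280., 333.]), array([280., 177.])]
60 [array([280., 307.]), array([280., 341.]), array([280., 186.])]
70 [array([280., 299.]), array([280., 348.]), array([280., 196.])]
80 [array([280., 289.]), array([280., 354.]), array([280., 208.])]
90 [array([280., 280.]), array([280., 358.]), array([280., 221.])]
```

View pics/v5.png

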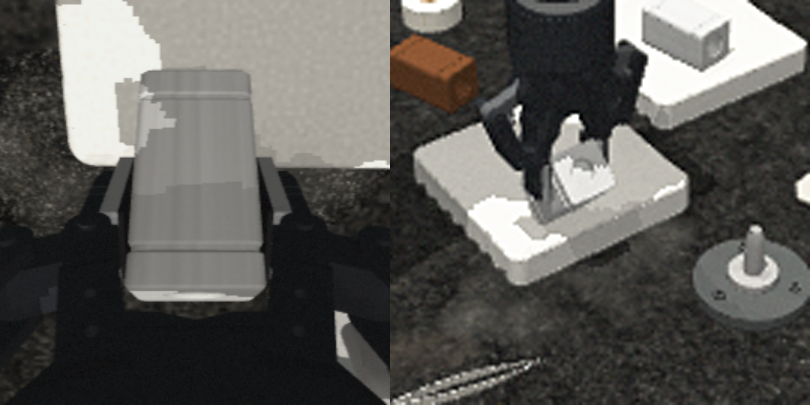

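```bash
python3 - <<'E'
from h import *
s=bot.get_state();R=s['tcp_rot'];up=-R[:,2];n=R[:,0]
def rows(w,tp,q):
    p,d,o=q;G=tp+22*up;A=-n*np.cos(p)+up*np.sin(p);U=up*np.cos(p)+n*np.sin(p)
    return np.array([proj(w,G+A*x+U*y)[1] for x,y in((d,o+20),(d,o-20),(d-72,o+20))])
w=dict(np.load('pics/w5.npz'))
# top-face near edge, (underside near edge), far edge
for o in(-8,-4,0,4):
  r=least_squares(lambda q:(rows(w,s['tool_pos'],[q[0],q[1],o])-[343,350,198])[[0,2]],[.7,15]);print(o,np.degrees(r.x[0]),r.x[1],rows(w,s['tool_pos'],[*r.x,o]))
E
```

```text
-8 53.9913674353355 26.074127347215732 [343.         360.91501057 198.        ]
-4 57.14037499042718 28.14373361122694 [343.         366.67885105 198.        ]
0 60.19007863642774 30.74281175499407 [343.         372.81797051 198.        ]
4 63.202066654204785 33.912539565967236 [343.         379.54302863 198.        ]
```

Tilt is about 53° and the lower corner is nearly under the grip and just clear of the tray. Next I'll press it down lightly and drag over it on the tray top.

Call:
{"api": "apply_moves", "payload": {"deltas": [{"x":0.0,"y":0,"z":-0.3,"twist":0,"hand":1},{"x":0.02,"y":0.3,"z":-0.1,"twist":0,"hand":1},{"x":0.02,"y":0.5,"z":0,"twist":0,"hand":1},{"x":0.02,"y":0.5,"z":-0.05,"twist":0,"hand":1}]}}

```text
time_s: 11.88
tool_pos: [497.1, -23.1, 59.8]
tcp_rot: [[0.058, 0.998, 0.002], [0.998, -0.058, -0.003], [-0.002, 0.002, -1.0]]
force: [-4.7, -6.8, 17.5]
gripper_width: 40.0
```

Call:
{"api": "apply_moves", "payload": {"deltas": [{"x":0.02,"y":0.5,"z":-0.15,"twist":0,"hand":1},{"x":0.02,"y":0.5,"z":-0.2,"twist":0,"hand":1},{"x":0.02,"y":0.5,"z":-0.2,"twist":0,"hand":1}]}}

```text
time_s: 12.25
tool_pos: [498.0, -6.2, 54.0]
tcp_rot: [[0.057, 0.998, 0.002], [0.998, -0.057, -0.001], [-0.001, 0.002, -1.0]]
force: [-2.9, -2.4, 13.3]
gripper_width: 39.8
```

Call:
{"api": "apply_moves", "payload": {"deltas": [{"x":0.02,"y":0.4,"z":-0.1,"twist":0,"hand":1},{"x":0.02,"y":0.3,"z":-0.1,"twist":0,"hand":1},{"x":0,"y":0,"z":0,"twist":0,"hand":1}]}}

```text
time_s: 12.62
tool_pos: [498.4, 1.0, 50.9]
tcp_rot: [[0.056, 0.998, 0.001], [0.998, -0.056, -0.001], [-0.001, 0.001, -1.0]]
force: [-0.6, -3.4, 6.2]
gripper_width: 39.9
```

```bash
python3 - <<'E'
from h import *
w=grab('wrist','pics/w6.png');a=grab('scene','pics/s6.png');s=bot.get_state()
print(s['tool_pos'],s['force'],s['wrist_torque'])
R=s['tcp_rot'];up=-R[:,2];n=R[:,0];G=s['tool_pos']+22*up
for ph in(70,80,90,100):
    p=np.radians(ph);A=-n*np.cos(p)+up*np.sin(p);U=up*np.cos(p)+n*np.sin(p)
    print(ph,[np.round(proj(w,G+A*x+U*y)) for x,y in((26,12),(26,-28),(-46,12))])
cv2.imwrite('pics/v6.png',np.hstack([cv2.resize(w['img'][150:420,150:410],None,fx=1.5,fy=1.5),cv2.resize(a['img'][135:270,215:355],(420,405),interpolation=cv2.INTER_CUBIC)]))
E
```

```text
[498.41769839   1.05370801  50.9463741 ] [-1.11318671 -2.77291045  6.05113526] [-0.94481074  0.29632916  0.03620085]
70 [array([281., 327.]), array([280., 374.]), array([280., 211.])]
80 [array([281., 315.]), array([280., 380.]), array([280., 220.])]
90 [array([281., 301.]), array([280., 383.]), array([280., 231.])]
100 [array([281., 288.]), array([280., 383.]), array([280., 242.])]
```

View pics/v6.png

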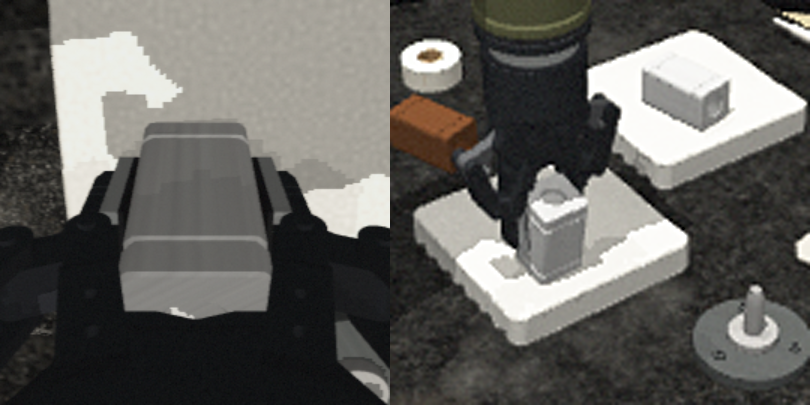

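The scene shows the block standing about upright on the tray at (555,235). I'll release so it settles flat on its face, then regrip centred.

Call:
{"api": "apply_moves", "payload": {"deltas": [{"x":0,"y":0,"z":0,"twist":0,"hand":0},{"x":0,"y":0,"z":0,"twist":0,"hand":-0.3},{"x":0,"y":0,"z":0,"twist":0,"hand":-0.3},{"x":-0.03,"y":-0.6,"z":0.4,"twist":0,"hand":-0.3},{"x":0,"y":0,"z":0.3,"twist":0,"hand":-0.3},{"x":0,"y":0,"z":0,"twist":0,"hand":1},{"x":0,"y":0,"z":0,"twist":0,"hand":1},{"x":0,"y":0,"z":0,"twist":0,"hand":1},{"x":0,"y":0,"z":0,"twist":0,"hand":1},{"x":0,"y":0,"z":0,"twist":0,"hand":1}], "grip_force": 40}}

```text
time_s: 13.98
tool_pos: [498.0, -4.1, 58.0]
tcp_rot: [[0.055, 0.998, 0.001], [0.998, -0.055, -0.0], [0.0, 0.001, -1.0]]
force: [0.1, -1.1, 5.9]
gripper_width: 39.9
```

```bash
python3 - <<'E'
from h import *
w=grab('wrist','pics/w7.png');s=bot.get_state()
print(s['tool_pos'],s['force'],s['wrist_torque'],s['gripper_width'])
g=w['img'].mean(2)[:,270:290].mean(1)
d=np.abs(np.convolve(g,[1,1,0,-1,-1],'same'));print([(i,int(d[i])) for i in range(180,400) if d[i]>15 and d[i]==d[i-3:i+4].max()])
R=s['tcp_rot'];up=-R[:,2];n=R[:,0]
for o in(-10,-5,0,5):
  c=s['tool_pos']+n*o; c[2]=28
  print(o,[np.round(proj(w,c+n*x+[0,0,h])[1]) for x,h in((20,0),(20,10),(20,62),(20,72),(-20,72))])
E
```

```text
[498.02625449  -4.0692609   57.94233071] [-0.89054986 -0.68385505  5.68246683] [-0.13178472  0.2977152  -0.0314736 ] 39.580640842110625
[(214, 144), (256, 100), (270, 93), (284, 34), (295, 19), (322, 82), (329, 64), (351, 173), (361, 46)]
-10 [np.float64(230.0), np.float64(236.0), np.float64(283.0), np.float64(297.0), np.float64(375.0)]
-5 [np.float64(223.0), np.float64(228.0), np.float64(273.0), np.float64(286.0), np.float64(366.0)]
0 [np.float64(215.0), np.float64(220.0), np.float64(262.0), np.float64(274.0), np.float64(357.0)]
5 [np.float64(207.0), np.float64(212.0), np.float64(251.0), np.float64(263.0), np.float64(347.0)]
```

```bash
python3 - <<'E'
from h import *
a=dict(np.load('pics/s0.npz'));b=dict(np.load('pics/t0.npz'));w=dict(np.load('pics/w1.npz'))
print('tip',ray(a,336.8,231.5,60),ray(b,320.8,196.8,60));print('collar',ray(a,336,245.2,20))
# foot disc by threshold: segmentation of dark grey disc
im=b['img'];roi=im[175:225,295:345];hsv=cv2.cvtColor(roi,cv2.COLOR_BGR2HSV)
g=cv2.medianBlur(cv2.cvtColor(roi,cv2.COLOR_BGR2GRAY),3)
m=(g>65).astype(np.uint8);n,l,st,ce=cv2.connectedComponentsWithStats(m);i=1+np.argmax(st[1:,4]);print(st[i],ce[i]+[295,175],ray(b,*(ce[i]+[295,175]),12))
c,_=cv2.findContours((l==i).astype(np.uint8),0,1);e=cv2.fitEllipse(max(c,key=len));print(e,ray(b,e[0][0]+295,e[0][1]+175,12))
im=w['img'];roi=im[280:360,260:360];g=cv2.medianBlur(cv2.cvtColor(roi,cv2.COLOR_BGR2GRAY),3)
m=(g>60).astype(np.uint8);n,l,st,ce=cv2.connectedComponentsWithStats(m);i=l[20,50] or 1+np.argmax(st[1:,4])
c,_=cv2.findContours((l==i).astype(np.uint8),0,1);e=cv2.fitEllipse(max(c,key=len));print(e,ray(w,e[0][0]+260,e[0][1]+280,12))
E
```

```text
tip [ 574.44830497 -155.27385809   60.        ] [ 569.92977109 -150.11728743   60.        ]
collar [ 574.21553283 -156.15897327   20.        ]
[ 11  10  29  28 649] [319.87211094 198.70570108] [ 573.1815033 -152.3271706   12.       ]
((24.86945343017578, 23.694150924682617), (27.63243293762207, 28.08205223083496), 91.49146270751953) [ 573.21766645 -152.31996946   12.        ]
((49.01036834716797, 35.620018005371094), (50.125816345214844, 59.74992752075195), 85.78244018554688) [ 575.18843387 -152.72637256   12.        ]
```

Call:
{"api": "apply_moves", "payload": {"deltas": [{"x":0,"y":0,"z":2.5,"twist":0,"hand":1},{"x":0,"y":0,"z":3.2,"twist":0,"hand":1},{"x":1.2,"y":-3.6,"z":0,"twist":0,"hand":1},{"x":1.2,"y":-3.6,"z":0,"twist":0,"hand":1},{"x":1.2,"y":-3.6,"z":0,"twist":0,"hand":1},{"x":1.2,"y":-3.6,"z":0,"twist":0,"hand":1},{"x":1.2,"y":-3.6,"z":0,"twist":0,"hand":1},{"x":1.2,"y":-3.9,"z":0,"twist":0,"hand":1},{"x":0,"y":0,"z":0,"twist":0,"hand":1}]}}

```text
time_s: 15.15
tool_pos: [569.1, -227.2, 113.7]
tcp_rot: [[0.06, 0.998, -0.001], [0.998, -0.06, -0.002], [-0.002, -0.001, -1.0]]
force: [-0.4, 1.2, -3.6]
gripper_width: 39.7
```

```bash
python3 - <<'E'
from h import *
w=grab('wrist','pics/w8.png');s=bot.get_state()
print(s['tool_pos'],s['force'])
print([np.round(proj(w,(574,-153,z))) for z in(12,20,60)], [np.round(proj(w,s['tool_pos']+s['tcp_rot'][:,0]*x+[0,0,-30+h])) for x,h in((22,0),(22,72),(-18,72))])
u,v=map(int,proj(w,(574,-153,20)));y0=max(0,v-100)
cv2.imwrite('pics/v8.png',cv2.resize(w['img'][y0:y0+200,u-130:u+130],None,fx=3,fy=3,interpolation=cv2.INTER_CUBIC));print(y0,u-130)
E
```

```text
[ 568.9070986  -224.46357029  113.49169017] [-0.50454324  0.55925781 -3.6719884 ]
[array([281., 122.]), array([281., 122.]), array([281., 123.])] [array([280., 208.]), array([279., 263.]), array([279., 348.])]
22 150
```

View pics/v8.png

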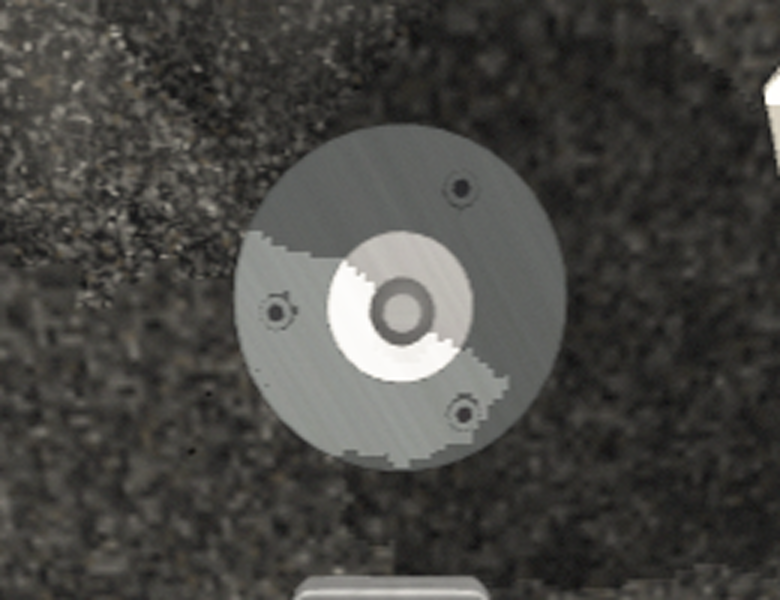

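The gauge is seen from straight above, with the collar centre at wrist pixel (283.3,124) and the pin tip at (284.3,126). The block's base edge is at row 214, cols 249–313.

```bash
python3 - <<'E'
from h import *
w=dict(np.load('pics/w8.npz'));s=bot.get_state()
c=ray(w,283.3,124,20);t=ray(w,284.3,126,60);print(c,t)
tp=np.array(s['tool_pos']);n=s['tcp_rot'][:,0];e=ray(w,280.8,214,tp[2]-30);print('block base edge',e,'centre',e-20*n, 'delta',(c+t)/2-(e-20*n),tp)
E
```

```text
[ 575.7765141  -154.58934496   20.        ] [ 576.0060429  -154.93908419   60.        ]
block base edge [ 570.65818426 -206.66487835   83.49169017] centre [ 569.50275678 -226.63147484   83.49514571] delta [  6.38852172  71.86726027 -43.49514571] [ 568.9070986  -224.46357029  113.49169017]
```

Call:
{"api": "apply_moves", "payload": {"deltas": [{"x":0.15,"y":2,"z":0,"twist":0,"hand":1},{"x":0.2,"y":3,"z":0,"twist":0,"hand":1},{"x":0.28,"y":2.1,"z":0,"twist":0,"hand":1},{"x":0,"y":0,"z":0,"twist":0,"hand":1},{"x":0,"y":0,"z":0,"twist":0,"hand":1},{"x":0,"y":0,"z":-1.2,"twist":0,"hand":1},{"x":0,"y":0,"z":-1.0,"twist":0,"hand":1},{"x":0,"y":0,"z":-0.4,"twist":0,"hand":1}]}}

```text
time_s: 16.2
tool_pos: [575.2, -152.3, 87.1]
tcp_rot: [[0.056, 0.998, -0.002], [0.998, -0.056, 0.0], [0.0, -0.002, -1.0]]
force: [0.4, -0.6, -2.4]
gripper_width: 39.5
```

Call:
{"api": "apply_moves", "payload": {"deltas": [{"x":0,"y":0,"z":-0.3,"twist":0,"hand":1},{"x":0,"y":0,"z":-0.2,"twist":0,"hand":1},{"x":0,"y":0,"z":0,"twist":0,"hand":1}]}}

```text
time_s: 16.58
tool_pos: [576.1, -152.5, 83.6]
tcp_rot: [[0.055, 0.998, 0.0], [0.998, -0.055, -0.001], [-0.001, 0.0, -1.0]]
force: [0.2, -1.5, -3.1]
gripper_width: 39.5
```

Call:
{"api": "apply_moves", "payload": {"deltas": [{"x":0,"y":0,"z":-0.3,"twist":0,"hand":1},{"x":0,"y":0,"z":-0.2,"twist":0,"hand":1},{"x":0,"y":0,"z":0,"twist":0,"hand":1}]}}

```text
time_s: 16.95
tool_pos: [576.0, -153.6, 78.5]
tcp_rot: [[0.056, 0.998, 0.001], [0.998, -0.056, -0.002], [-0.002, 0.001, -1.0]]
force: [1.0, -5.5, -2.8]
gripper_width: 39.2
```

It is past the recess depth (bottom at about 48 mm) with no upward force, so this looks like the well. There is a 5.5 N side load toward −y, so I'll ease that way.

Call:
{"api": "apply_moves", "payload": {"deltas": [{"x":0,"y":-0.15,"z":-0.2,"twist":0,"hand":1},{"x":0,"y":0,"z":-0.4,"twist":0,"hand":1},{"x":0,"y":0,"z":-0.4,"twist":0,"hand":1},{"x":0,"y":0,"z":0,"twist":0,"hand":1}]}}

```text
time_s: 17.45
tool_pos: [575.9, -153.9, 67.8]
tcp_rot: [[0.055, 0.998, -0.0], [0.998, -0.055, -0.001], [-0.001, -0.0, -1.0]]
force: [0.5, -5.6, -4.9]
gripper_width: 39.2
```

Call:
{"api": "apply_moves", "payload": {"deltas": [{"x":0,"y":-0.12,"z":-0.3,"twist":0,"hand":1},{"x":0,"y":0,"z":-0.5,"twist":0,"hand":1},{"x":0,"y":0,"z":-0.5,"twist":0,"hand":1},{"x":0,"y":0,"z":0,"twist":0,"hand":1}]}}

```text
time_s: 17.95
tool_pos: [575.7, -154.2, 54.7]
tcp_rot: [[0.055, 0.998, -0.001], [0.998, -0.055, 0.001], [0.001, -0.001, -1.0]]
force: [0.1, -1.8, -4.2]
gripper_width: 39.6
```

Call:
{"api": "apply_moves", "payload": {"deltas": [{"x":0,"y":0,"z":-0.2,"twist":0,"hand":1},{"x":0,"y":0,"z":-0.15,"twist":0,"hand":1},{"x":0,"y":0,"z":-0.1,"twist":0,"hand":1},{"x":0,"y":0,"z":0,"twist":0,"hand":1}]}}

```text
time_s: 18.45
tool_pos: [576.0, -154.3, 50.9]
tcp_rot: [[0.055, 0.998, -0.0], [0.998, -0.055, 0.0], [0.0, -0.0, -1.0]]
force: [-0.8, 0.5, -3.6]
gripper_width: 39.6
```

Call:
{"api": "apply_moves", "payload": {"deltas": [{"x":0,"y":0,"z":-0.1,"twist":0,"hand":1},{"x":0,"y":0,"z":-0.1,"twist":0,"hand":1},{"x":0,"y":0,"z":0,"twist":0,"hand":1}]}}

```text
time_s: 18.82
tool_pos: [576.1, -154.5, 50.5]
tcp_rot: [[0.055, 0.998, 0.001], [0.998, -0.055, 0.0], [0.001, 0.001, -1.0]]
force: [-3.3, 2.2, 10.4]
gripper_width: 39.7
```

The block is fully home: TCP at 50.5 against the expected 50, with a firm 10 N stop on the collar and no side jam. So the +y-origin end is the well. I'll lift it off and go to the tray's −y side.

Call:
{"api": "apply_moves", "payload": {"deltas": [{"x":0,"y":0,"z":0.3,"twist":0,"hand":1},{"x":0,"y":0,"z":1,"twist":0,"hand":1},{"x":0,"y":0,"z":1.5,"twist":0,"hand":1},{"x":0,"y":0,"z":2,"twist":0,"hand":1},{"x":0,"y":0,"z":2,"twist":0,"hand":1},{"x":-2,"y":2,"z":0,"twist":0,"hand":1},{"x":-3.2,"y":3,"z":0,"twist":0,"hand":1},{"x":-3.0,"y":2.9,"z":0,"twist":0,"hand":1},{"x":0,"y":0,"z":0,"twist":0,"hand":1}]}}

```text
time_s: 19.95
tool_pos: [491.9, -73.1, 117.8]
tcp_rot: [[0.052, 0.999, -0.002], [0.999, -0.052, 0.002], [0.002, -0.002, -1.0]]
force: [-0.2, -0.6, -3.8]
gripper_width: 39.6
```

Call:
{"api": "apply_moves", "payload": {"deltas": [{"x":0,"y":0,"z":-3,"twist":0,"hand":1},{"x":0,"y":0,"z":-3,"twist":0,"hand":1},{"x":0,"y":0,"z":-1.5,"twist":0,"hand":1},{"x":0,"y":0,"z":0,"twist":0,"hand":1}], "grip_force": 20}}

```text
time_s: 20.45
tool_pos: [494.0, -76.0, 41.6]
tcp_rot: [[0.056, 0.998, -0.001], [0.998, -0.056, -0.0], [-0.0, -0.001, -1.0]]
force: [-0.8, -0.4, -2.7]
gripper_width: 39.7
```

Call:
{"api": "apply_moves", "payload": {"deltas": [{"x":0.02,"y":0.5,"z":0,"twist":0,"hand":1},{"x":0.02,"y":0.5,"z":0,"twist":0,"hand":1},{"x":0.02,"y":0.5,"z":0.15,"twist":0,"hand":1},{"x":0.02,"y":0.5,"z":0.15,"twist":0,"hand":1},{"x":0.02,"y":0.5,"z":0.1,"twist":0,"hand":1}]}}

```text
time_s: 21.08
tool_pos: [496.0, -53.6, 47.3]
tcp_rot: [[0.058, 0.998, 0.003], [0.998, -0.058, -0.004], [-0.003, 0.003, -1.0]]
force: [0.7, -9.5, -3.3]
gripper_width: 39.8
```

Call:
{"api": "apply_moves", "payload": {"deltas": [{"x":0.02,"y":0.4,"z":0.0,"twist":0,"hand":1},{"x":0.02,"y":0.35,"z":0.0,"twist":0,"hand":1},{"x":0.02,"y":0.35,"z":0,"twist":0,"hand":1},{"x":0.02,"y":0.35,"z":-0.04,"twist":0,"hand":1},{"x":0.02,"y":0.35,"z":-0.04,"twist":0,"hand":1}]}}

```text
time_s: 21.7
tool_pos: [497.1, -35.6, 46.5]
tcp_rot: [[0.058, 0.998, 0.003], [0.998, -0.058, -0.004], [-0.003, 0.003, -1.0]]
force: [0.2, -10.2, -1.6]
gripper_width: 39.4
```

Call:
{"api": "apply_moves", "payload": {"deltas": [{"x":0.02,"y":0.35,"z":-0.1,"twist":0,"hand":1},{"x":0.02,"y":0.35,"z":-0.1,"twist":0,"hand":1},{"x":0.02,"y":0.32,"z":-0.17,"twist":0,"hand":1},{"x":0.02,"y":0.32,"z":-0.17,"twist":0,"hand":1},{"x":0.02,"y":0.3,"z":-0.22,"twist":0,"hand":1},{"x":0.02,"y":0.3,"z":-0.22,"twist":0,"hand":1}]}}

```text
time_s: 22.45
tool_pos: [498.3, -15.6, 36.9]
tcp_rot: [[0.057, 0.998, 0.003], [0.998, -0.057, -0.003], [-0.002, 0.003, -1.0]]
force: [-0.7, -8.4, 3.0]
gripper_width: 39.3
```

Call:
{"api": "apply_moves", "payload": {"deltas": [{"x":0.02,"y":0.2,"z":-0.2,"twist":0,"hand":1},{"x":0.02,"y":0.2,"z":-0.2,"twist":0,"hand":1},{"x":0,"y":0,"z":0,"twist":0,"hand":1}]}}

```text
time_s: 22.82
tool_pos: [498.6, -11.1, 32.8]
tcp_rot: [[0.057, 0.998, 0.003], [0.998, -0.057, -0.002], [-0.002, 0.003, -1.0]]
force: [-0.9, -5.6, 2.2]
gripper_width: 39.8
```

```bash
cat >> h.py <<'E'
def prof(w,c0=270,c1=290):
    g=w['img'].mean(2)[:,c0:c1].mean(1);d=np.abs(np.convolve(g,[1,1,0,-1,-1],'same'))
    return [(i,int(d[i])) for i in range(100,400) if d[i]>15 and d[i]==d[i-3:i+4].max()]
E
python3 - <<'E'
from h import *
w=grab('wrist','pics/w9.png');s=bot.get_state();print(s['tool_pos'],s['force'],s['wrist_torque']);print(prof(w))
R=s['tcp_rot'];up=-R[:,2];n=R[:,0];G=s['tool_pos']+22*up
for ph in(0,10,20,30,40):
    p=np.radians(ph);A=n*np.cos(p)+up*np.sin(p);U=up*np.cos(p)-n*np.sin(p) # A: toward recess end
    print(ph,[np.round(proj(w,G+A*x+U*y)[1]) for x,y in((20,-20),(20,20),(-52,20))])
E
```

```text
[498.58370915 -11.09902575  32.81416057] [-1.4205411  -6.92603709  1.66995451] [-1.59284882  0.17185018 -0.04423135]
[(206, 31), (213, 29), (220, 49), (248, 27), (256, 52), (273, 55), (283, 25), (311, 29), (336, 68), (353, 37), (362, 174)]
0 [np.float64(235.0), np.float64(274.0), np.float64(412.0)]
10 [np.float64(232.0), np.float64(287.0), np.float64(398.0)]
20 [np.float64(230.0), np.float64(301.0), np.float64(382.0)]
30 [np.float64(231.0), np.float64(314.0), np.float64(367.0)]
40 [np.float64(233.0), np.float64(326.0), np.float64(350.0)]
```

```bash
python3 - <<'E'
from h import *
w=dict(np.load('pics/w9.npz'));s=bot.get_state()
R=s['tcp_rot'];up=-R[:,2];n=R[:,0];tp=s['tool_pos']
def f(q):
    p,d,h=q;A=n*np.cos(p)+up*np.sin(p);U=up*np.cos(p)-n*np.sin(p);E=tp+n*d+up*h  # E: end-face centre
    return np.array([proj(w,E+U*y-A*x)[1] for x,y in((0,-20),(0,20),(0,-9),(0,9),(10,20))])
for obs in([220,336,256,311,353],[220,336,256,311,345],[206,336,256,311,353]):
  r=least_squares(lambda q:f(q)-obs,[.5,20,30],loss='soft_l1');print(np.degrees(r.x[0]),r.x[1:],f(r.x).round(),r.cost)
  p,d,h=r.x;A=np.array([np.cos(p),np.sin(p)]);U=np.array([-np.sin(p),np.cos(p)]);E=np.array([d-11.1,h+32.8])
  print('corners y,z',[(E-A*x+U*y).round() for x,y in((0,-20),(0,20),(72,-20),(72,20))])
E
python3 - <<'E'
from h import *
w=dict(np.load('pics/w9.npz'));print(prof(w,240,250),prof(w,310,318))
E
```

```text
45.74172324781545 [15.41612049 39.89475806] [235. 336. 260. 305. 338.] 36.43013644373482
corners y,z [array([19., 59.]), array([-10.,  87.]), array([-32.,   7.]), array([-60.,  35.])]
45.836067464135255 [15.44107484 39.91813947] [235. 336. 260. 305. 338.] 28.42697759074186
corners y,z [array([19., 59.]), array([-10.,  87.]), array([-31.,   7.]), array([-60.,  35.])]
45.711911556137 [14.81971597 39.20693259] [236. 336. 260. 305. 338.] 51.38549823877784
corners y,z [array([18., 58.]), array([-11.,  86.]), array([-32.,   7.]), array([-61.,  34.])]
[(168, 46), (175, 59), (182, 36), (235, 112), (255, 85), (285, 19), (336, 58), (357, 189)] [(246, 28), (256, 60), (336, 67), (349, 33), (357, 192)]
```

```bash
python3 - <<'E'
from h import *
a=grab('scene','pics/s9.png');w=dict(np.load('pics/w9.npz'))
cv2.imwrite('pics/v9.png',np.hstack([cv2.resize(w['img'][140:420,160:400],(400,467)),cv2.resize(a['img'][160:270,220:314],(400,467),interpolation=cv2.INTER_CUBIC)]))
E
```

```text
(no output)
```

View pics/v9.png

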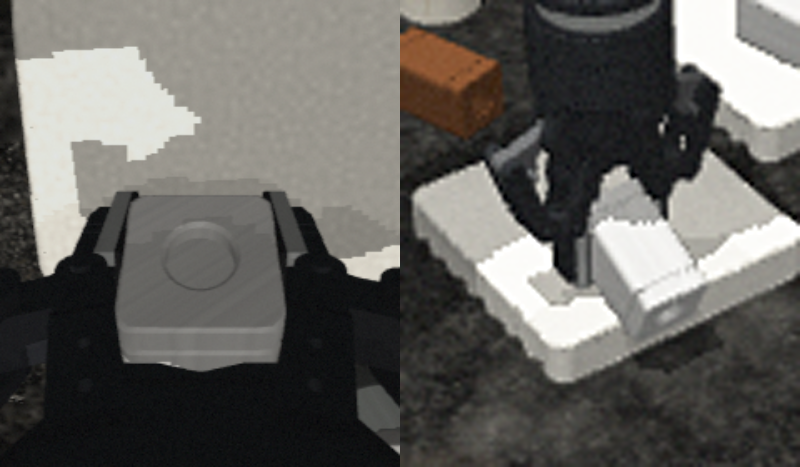

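The block is held at about 40° with its shallow-recess end up toward +y and the well end hanging off the tray edge. The recess floor is visible, which agrees with the gauge result. I'll carry it over the tray and press it flat.

Call:
{"api": "apply_moves", "payload": {"deltas": [{"x":0,"y":0,"z":1,"twist":0,"hand":1},{"x":0,"y":0,"z":2.2,"twist":0,"hand":1},{"x":0.1,"y":2,"z":0,"twist":0,"hand":1},{"x":0.1,"y":2.5,"z":0,"twist":0,"hand":1},{"x":0,"y":0,"z":0,"twist":0,"hand":1},{"x":0.01,"y":0.2,"z":-0.6,"twist":0,"hand":1},{"x":0.01,"y":0.2,"z":-0.6,"twist":0,"hand":1},{"x":0,"y":0.2,"z":-0.4,"twist":0,"hand":1}]}}

```text
time_s: 23.92
tool_pos: [499.5, 41.3, 46.8]
tcp_rot: [[0.056, 0.998, -0.001], [0.998, -0.056, -0.0], [-0.0, -0.001, -1.0]]
force: [0.3, -0.1, -3.2]
gripper_width: 39.6
```

Call:
{"api": "apply_moves", "payload": {"deltas": [{"x":0,"y":0.2,"z":-0.4,"twist":0,"hand":1},{"x":0,"y":0.2,"z":-0.4,"twist":0,"hand":1},{"x":0,"y":0.2,"z":-0.4,"twist":0,"hand":1}]}}

```text
time_s: 24.3
tool_pos: [500.0, 47.6, 35.6]
tcp_rot: [[0.055, 0.998, 0.0], [0.998, -0.055, 0.0], [0.0, 0.0, -1.0]]
force: [-2.9, 0.1, 6.8]
gripper_width: 39.7
```

Call:
{"api": "apply_moves", "payload": {"deltas": [{"x":0,"y":0.2,"z":-0.2,"twist":0,"hand":1},{"x":0,"y":0.2,"z":-0.1,"twist":0,"hand":1},{"x":0,"y":0,"z":0,"twist":0,"hand":1}]}}

```text
time_s: 24.68
tool_pos: [500.3, 51.2, 32.6]
tcp_rot: [[0.055, 0.998, 0.001], [0.998, -0.055, -0.001], [-0.0, 0.001, -1.0]]
force: [0.2, -4.3, 3.3]
gripper_width: 39.5
```

```bash
cat >> h.py <<'E'
def fitend(w,s,obs,q0=(.3,20,30),sg=1):
    """obs rows: end-face lower edge, upper edge, other edge of top face -> tilt, end y/z offset from TCP (along sg*n)"""
    R=np.array(s['tcp_rot']);up=-R[:,2];n=sg*R[:,0];tp=np.array(s['tool_pos'])
    def f(q):
        p,d,h=q;A=n*np.cos(p)+up*np.sin(p);U=up*np.cos(p)-n*np.sin(p);E=tp+n*d+up*h
        return np.array([proj(w,E+U*y-A*x)[1] for x,y in((0,-20),(0,20),(10,20))])
    r=least_squares(lambda q:f(q)-obs,q0);return np.degrees(r.x[0]),r.x[1:],f(r.x).round(1)
E
python3 - <<'E'
from h import *
w=grab('wrist','pics/w10.png');s=bot.get_state();print(s['tool_pos'],s['force'])
print(prof(w,240,250),prof(w,310,318),prof(w))
w9=dict(np.load('pics/w9.npz'))
print(fitend(w9,{**s,'tool_pos':[498.6,-11.1,32.8]},[257-0,336,345]))
E
```

```text
[500.24516698  51.27277165  32.62060439] [ 0.51270061 -4.81513358  2.63095243]
[(113, 16), (131, 189), (203, 55), (235, 64), (254, 99), (260, 73), (286, 22), (329, 92), (350, 27), (357, 262)] [(132, 187), (250, 48), (257, 83), (329, 100), (347, 31), (357, 271)] [(131, 195), (248, 45), (257, 73), (272, 74), (283, 49), (307, 19), (329, 109), (350, 41), (361, 238)]
(np.float64(27.445006344915225), array([ 0.58205682, 24.76956205]), array([257., 336., 345.]))
```

Call:
{"api": "apply_moves", "payload": {"deltas": [{"x":0,"y":0,"z":0,"twist":0,"hand":0.2},{"x":0,"y":0,"z":0,"twist":0,"hand":-0.5},{"x":0,"y":0,"z":0,"twist":0,"hand":-1},{"x":0,"y":0,"z":2,"twist":0,"hand":-1},{"x":0,"y":0,"z":4,"twist":0,"hand":-1},{"x":0,"y":0,"z":5,"twist":0,"hand":-1},{"x":0,"y":-1,"z":5,"twist":0,"hand":-1},{"x":0,"y":0,"z":0,"twist":0,"hand":-1}]}}

```text
time_s: 25.72
tool_pos: [501.8, 41.5, 195.9]
tcp_rot: [[0.055, 0.998, 0.007], [0.998, -0.055, 0.001], [0.002, 0.007, -1.0]]
force: [-0.2, -1.0, -0.9]
gripper_width: 85.5
```

```bash
python3 - <<'E'
from h import *
w=grab('wrist','pics/w11.png');s=bot.get_state();print(s['tool_pos'],s['force'],s['gripper_width'])
np.set_printoptions(linewidth=200)
tp=s['tool_pos'];print([np.round(proj(w,(x,y,z))) for x,y,z in((500,50,68),(500,-20,68),(480,15,68),(520,15,68),(500,118,28),(500,-46,28))])
print(prof(w))
g=w['img'].mean(2)
c=cv2.resize(g[60:280,180:400],None,fx=.25,fy=.25,interpolation=cv2.INTER_AREA).astype(int)//10
for r in c: print(''.join('%2d'%x for x in r))
E
```

```text
[500.51779394  42.11301633 193.74584494] [ 0.22572456  0.21738442 -0.44506262] 85.22660047492072
[array([277., 194.]), array([281., 260.]), array([259., 229.]), array([299., 227.]), array([273., 120.]), array([282., 264.])]
[(116, 243), (167, 116), (174, 105), (182, 31), (188, 20), (198, 84), (233, 51), (237, 58), (245, 24), (265, 332), (303, 19), (329, 20), (338, 15), (362, 29)]
 2 2 2 2 2 2 2 2 2 3 4 3 2 3 3 4 4 4 3 3 4 3 3 3 3 3 2 3 3 2 3 2 2 3 3 2 3 2 2 4 3 3 3 3 3 3 3 4 3 3 3 3 2 3 4
 3 2 2 2 3 2 2 2 2 4 4 4 2 3 3 3 4 3 4 2 3 3 3 2 3 3 3 5 4 2 2 2 3 3 2 2 2 2 3 3 3 4 5 5 3 4 4 4 4 3 4 3 3 3 3
 2 2 2 2 2 2 2 2 2 3 4 4 3 3 3 3 3 2 4 2 2 3 3 4 4 3 3 4 3 3 3 3 3 4 3 2 2 3 3 4 3 3 4 4 4 6 4 3 4 5 4 4 2 3 3
 1 2 2 2 2 2 2 2 3 3 4 4 3 3 3 3 3 3 4 3 3 4 3 4 4 3 3 4 4 3 3 3 4 4 3 2 2 2 2 3 3 3 3 5 5 4 3 3 3 4 4 4 4 3 4
 2 2 2 2 2 2 2 2 2 2 3 4 2 3 3 3 3 3 5 4 2 2 2 3 3 3 3 2 3 4 3 2 3 3 3 3 2 2 3 3 3 3 4 5 4 3 3 3 3 3 5 3 3 3 3
 2 3 2 2 2 2 2 2 2 2 2 3 1 2 2 2 1 2 1 2 2 2 2 2 2 2 1 3 3 2 2 2 2 3 3 3 3 3 2 3 3 4 4 5 4 3 3 3 3 3 3 4 5 4 3
 2 2 2 1 2 2 2 2 2 2 2 2 2 2 3 3 2 2 1 2 2 2 2 2 2 
[... 4687 characters left out ...]
22222222232323232322 4 3 4 3 2 3 3
 5 6 6 6 8 7 7 6 4 4 4 3 92323232323222222222222222222222222222222222222222223222323232323232320 4 4 3 3 3 4 4
 5 6 6 7 7 6 6 6 5 4 4 4 41522222222222222222222222222222222222222222222222223232323232323232310 3 3 4 3 4 5 3
 6 6 3 4 5 6 6 5 5 4 5 5 5 5 7 7 7 8 8 7 8 8 9 9 910 9 9 8 910101010101010111112111010 91010 6 2 5 6 5 5 3 2 3
 7 4 1 2 5 5 5 5 5 5 5 6 6 5 4 4 4 3 4 3 4 5 5 5 5 5 5 4 4 5 5 5 5 5 5 5 5 6 6 6 5 5 4 3 3 3 2 1 3 7 7 5 2 3 2
 6 1 1 1 4 4 5 5 4 5 5 5 5 5 4 4 4 3 3 3 3 4 5 5 5 4 4 4 4 5 5 5 5 5 4 5 6 6 6 5 5 4 3 3 4 4 2 1 1 5 7 7 5 4 3
 3 1 1 1 3 4 4 4 5 5 5 5 4 4 4 3 3 2 3 3 4 5 4 4 5 5 4 5 5 5 4 4 5 5 5 5 6 5 5 4 5 3 3 4 4 3 1 1 1 2 7 7 6 2 3
```

The image matrix shows the block lying flat on the tray with its centre at about (499.5,36). The well end is at y≈1 and the recess end at y≈71. I'll regrip 15 mm from the well end.

Call:
{"api": "apply_moves", "payload": {"deltas": [{"x":-0.1,"y":-1.3,"z":-3,"twist":0,"hand":-1},{"x":-0.1,"y":-1.3,"z":-4,"twist":0,"hand":-1},{"x":0,"y":0,"z":-4,"twist":0,"hand":-1},{"x":0,"y":0,"z":-3,"twist":0,"hand":-1},{"x":0,"y":0,"z":-2.1,"twist":0,"hand":-1},{"x":0,"y":0,"z":0,"twist":0,"hand":-1}]}}

```text
time_s: 26.52
tool_pos: [495.6, 16.1, 28.9]
tcp_rot: [[0.055, 0.998, -0.006], [0.999, -0.055, -0.0], [-0.0, -0.006, -1.0]]
force: [0.6, -0.9, 0.0]
gripper_width: 85.6
```

Call:
{"api": "apply_moves", "payload": {"deltas": [{"x":0,"y":0,"z":0,"twist":0,"hand":1},{"x":0,"y":0,"z":0,"twist":0,"hand":1},{"x":0,"y":0,"z":0,"twist":0,"hand":1},{"x":0,"y":0,"z":0,"twist":0,"hand":1},{"x":0,"y":0,"z":0,"twist":0,"hand":1},{"x":0,"y":0,"z":0,"twist":0,"hand":1}], "grip_force": 25}}

```text
time_s: 27.28
tool_pos: [498.3, 15.9, 32.2]
tcp_rot: [[0.055, 0.998, 0.001], [0.998, -0.055, 0.0], [0.0, 0.001, -1.0]]
force: [-0.6, 0.6, 6.2]
gripper_width: 39.8
```

Call:
{"api": "apply_moves", "payload": {"deltas": [{"x":0,"y":0,"z":1.5,"twist":0,"hand":1},{"x":0,"y":0,"z":2.5,"twist":0,"hand":1},{"x":-0.1,"y":-3,"z":0,"twist":0,"hand":1},{"x":-0.2,"y":-3.5,"z":0,"twist":0,"hand":1},{"x":-0.2,"y":-3.5,"z":0,"twist":0,"hand":1},{"x":-0.2,"y":-2.8,"z":0,"twist":0,"hand":1},{"x":0,"y":0,"z":0,"twist":0,"hand":1},{"x":0,"y":0,"z":-2.5,"twist":0,"hand":1},{"x":0,"y":0,"z":-2.1,"twist":0,"hand":1},{"x":0,"y":0,"z":0,"twist":0,"hand":1}]}}

```text
time_s: 28.52
tool_pos: [489.8, -111.0, 24.6]
tcp_rot: [[0.054, 0.999, -0.003], [0.999, -0.054, 0.001], [0.001, -0.003, -1.0]]
force: [-0.7, 0.3, -2.7]
gripper_width: 39.6
```

Call:
{"api": "apply_moves", "payload": {"deltas": [{"x":0.02,"y":0.4,"z":0,"twist":0,"hand":1},{"x":0.02,"y":0.4,"z":0,"twist":0,"hand":1},{"x":0.02,"y":0.2,"z":0,"twist":0,"hand":1}], "grip_force": 20}}

```text
time_s: 28.9
tool_pos: [491.8, -102.0, 26.0]
tcp_rot: [[0.055, 0.999, 0.001], [0.999, -0.055, -0.0], [-0.0, 0.001, -1.0]]
force: [-0.7, -4.5, -1.1]
gripper_width: 39.5
```

Call:
{"api": "apply_moves", "payload": {"deltas": [{"x":0.02,"y":0.2,"z":0.1,"twist":0,"hand":1},{"x":0.02,"y":0.2,"z":0.2,"twist":0,"hand":1},{"x":0.02,"y":0.2,"z":0.2,"twist":0,"hand":1},{"x":0.02,"y":0.3,"z":0.6,"twist":0,"hand":1},{"x":0.02,"y":0.3,"z":0.6,"twist":0,"hand":1},{"x":0.02,"y":0.36,"z":0.38,"twist":0,"hand":1},{"x":0.02,"y":0.36,"z":0.38,"twist":0,"hand":1}]}}

```text
time_s: 29.78
tool_pos: [492.9, -83.7, 50.4]
tcp_rot: [[0.056, 0.998, 0.0], [0.998, -0.056, -0.001], [-0.001, 0.0, -1.0]]
force: [-1.2, -4.1, -3.9]
gripper_width: 40.2
```

Call:
{"api": "apply_moves", "payload": {"deltas": [{"x":0.03,"y":0.5,"z":0.2,"twist":0,"hand":1},{"x":0.03,"y":0.5,"z":0.2,"twist":0,"hand":1},{"x":0.03,"y":0.5,"z":0.1,"twist":0,"hand":1},{"x":0.03,"y":0.5,"z":0.1,"twist":0,"hand":1}]}}

```text
time_s: 30.28
tool_pos: [494.0, -65.3, 57.3]
tcp_rot: [[0.057, 0.998, 0.001], [0.998, -0.057, -0.002], [-0.002, 0.001, -1.0]]
force: [-4.7, -9.7, 7.8]
gripper_width: 39.8
```

Call:
{"api": "apply_moves", "payload": {"deltas": [{"x":0.03,"y":0.5,"z":0.05,"twist":0,"hand":1},{"x":0.03,"y":0.5,"z":0.05,"twist":0,"hand":1},{"x":0.03,"y":0.5,"z":0,"twist":0,"hand":1},{"x":0.03,"y":0.5,"z":0,"twist":0,"hand":1}]}}

```text
time_s: 30.78
tool_pos: [495.2, -43.9, 58.0]
tcp_rot: [[0.056, 0.998, 0.001], [0.998, -0.056, -0.001], [-0.001, 0.001, -1.0]]
force: [-2.2, -5.3, 2.6]
gripper_width: 39.6
```

Call:
{"api": "apply_moves", "payload": {"deltas": [{"x":0.03,"y":0.5,"z":-0.05,"twist":0,"hand":1},{"x":0.03,"y":0.5,"z":-0.05,"twist":0,"hand":1},{"x":0.03,"y":0.5,"z":-0.1,"twist":0,"hand":1}]}}

```text
time_s: 31.15
tool_pos: [496.3, -28.4, 55.6]
tcp_rot: [[0.055, 0.998, 0.001], [0.998, -0.055, -0.0], [-0.0, 0.001, -1.0]]
force: [-1.4, -3.9, 3.2]
gripper_width: 39.5
```

```bash
python3 - <<'E'
from h import *
w=grab('wrist','pics/w12.png');s=bot.get_state();print(s['tool_pos'],s['force']);print(prof(w,240,260),prof(w,300,318))
R=s['tcp_rot'];up=-R[:,2];n=R[:,0];G=s['tool_pos']+22*up
# end-on-tray poses: lower face edge P on tray, rows of (free end top edge, groove, groove, gripped edge near, far)
for ph in(50,60,70,80,90):
  p=np.radians(ph);A=-n*np.cos(p)+up*np.sin(p);U=up*np.cos(p)+n*np.sin(p)
  for d in(18,26): print(ph,d,[int(proj(w,G+A*x+U*y)[1]) for x,y in((d-72,16),(d-62,16),(d-10,16),(d,16),(d,-24))])
E
```

```text
[496.46250606 -27.36125378  55.51854928] [-0.49337204 -2.45624959  4.64772564]
[(155, 22), (161, 25), (171, 32), (210, 74), (218, 47), (226, 47), (235, 52), (255, 38), (314, 80), (337, 80), (357, 212)] [(225, 47), (235, 57), (311, 90), (337, 89), (357, 207)]
50 18 [177, 192, 295, 320, 337]
50 26 [189, 205, 315, 342, 354]
60 18 [185, 198, 287, 310, 344]
60 26 [195, 209, 305, 331, 362]
70 18 [195, 205, 279, 300, 350]
70 26 [203, 214, 295, 318, 368]
80 18 [206, 214, 272, 289, 355]
80 26 [212, 220, 285, 304, 372]
90 18 [218, 223, 266, 278, 358]
90 26 [222, 228, 275, 289, 373]
```

Call:
{"api": "apply_moves", "payload": {"deltas": [{"x":0.02,"y":0.4,"z":-0.1,"twist":0,"hand":1},{"x":0.02,"y":0.4,"z":-0.15,"twist":0,"hand":1},{"x":0.02,"y":0.4,"z":-0.15,"twist":0,"hand":1},{"x":0.02,"y":0.3,"z":-0.15,"twist":0,"hand":1},{"x":0,"y":0,"z":0,"twist":0,"hand":1}]}}

```text
time_s: 31.82
tool_pos: [497.1, -12.3, 49.3]
tcp_rot: [[0.054, 0.999, 0.0], [0.999, -0.054, 0.001], [0.001, 0.0, -1.0]]
force: [1.1, -1.4, 0.2]
gripper_width: 39.8
```

```bash
python3 - <<'E'
from h import *
w=grab('wrist','pics/w13.png');s=bot.get_state();print(s['tool_pos'],s['force']);print(prof(w,240,260),prof(w,300,318))
R=s['tcp_rot'];n=R[:,0]
for o in(-15,-10,-5,0):
  c=s['tool_pos']+n*o; c[2]=28
  print(o,[int(proj(w,c+n*x+[0,0,h])[1]) for x,h in((20,0),(20,10),(20,62),(20,72),(-20,72))])
E
```

```text
[497.122242   -12.33501737  49.29452938] [ 1.07991443 -0.05659497 -0.12157178]
[(167, 29), (174, 32), (181, 27), (187, 18), (214, 39), (223, 75), (241, 62), (250, 45), (254, 46), (308, 80), (325, 76), (357, 213)] [(241, 71), (250, 54), (305, 82), (325, 77), (357, 205)]
-15 [243, 250, 305, 321, 401]
-10 [235, 242, 294, 310, 392]
-5 [227, 234, 283, 298, 383]
0 [219, 225, 272, 286, 373]
```

It is about 86° upright but close to the tray edge. I'll lift slightly, shift inward, set it down, release to settle, recentre the grip and regrip.

Call:
{"api": "apply_moves", "payload": {"deltas": [{"x":0,"y":0,"z":1,"twist":0,"hand":1},{"x":0.1,"y":2,"z":0,"twist":0,"hand":1},{"x":0.1,"y":2,"z":0,"twist":0,"hand":1},{"x":0,"y":0,"z":-0.5,"twist":0,"hand":1},{"x":0,"y":0,"z":-0.4,"twist":0,"hand":1},{"x":0,"y":0,"z":-0.2,"twist":0,"hand":1},{"x":0,"y":0,"z":0,"twist":0,"hand":1}], "grip_force": 30}}

```text
time_s: 32.75
tool_pos: [498.5, 26.6, 48.9]
tcp_rot: [[0.056, 0.998, -0.001], [0.998, -0.056, 0.001], [0.001, -0.001, -1.0]]
force: [-2.5, 1.8, 4.5]
gripper_width: 39.8
```

Call:
{"api": "apply_moves", "payload": {"deltas": [{"x":0,"y":0,"z":0,"twist":0,"hand":0},{"x":0,"y":0,"z":0,"twist":0,"hand":-0.4},{"x":0,"y":0,"z":0,"twist":0,"hand":-0.4},{"x":0,"y":0,"z":0,"twist":0,"hand":-0.4},{"x":-0.07,"y":-1.2,"z":0.7,"twist":0,"hand":-0.4},{"x":0,"y":0,"z":0,"twist":0,"hand":-0.4}]}}

```text
time_s: 33.5
tool_pos: [498.5, 13.3, 56.2]
tcp_rot: [[0.057, 0.998, 0.001], [0.998, -0.057, -0.001], [-0.001, 0.001, -1.0]]
force: [-0.2, -0.2, 0.2]
gripper_width: 59.3
```

```bash
cat > up.py <<'E'
from h import *
import sys
w=grab('wrist',sys.argv[1]);s=bot.get_state();print(s['time_s'],s['tool_pos'],s['force'],s['gripper_width']);print(prof(w,240,260),prof(w,300,318))
n=s['tcp_rot'][:,0]
for o in(-5,0,5):
  c=s['tool_pos']+n*o; c[2]=float(sys.argv[2]) if len(sys.argv)>2 else 28
  print(o,[int(proj(w,c+n*x+[0,0,h])[1]) for x,h in((20,0),(20,10),(20,62),(20,72),(-20,72))])
E
python3 up.py pics/w14.png
```

```text
33.55 [498.45541781  14.05123915  55.93015021] [0.64737187 0.4263305  0.13570964] 59.930153532525146
[(176, 26), (185, 31), (190, 27), (208, 39), (214, 109), (223, 42), (262, 97), (273, 94), (291, 21), (331, 46), (347, 157), (355, 358)] [(216, 63), (223, 40), (259, 105), (273, 95), (288, 28), (356, 193)]
-5 [222, 228, 273, 286, 368]
0 [214, 220, 262, 275, 358]
5 [207, 212, 251, 263, 349]
```

The block is standing upright and centred: rows 215/223/260/273 against 214/220/262/275 predicted. I'll grip and lift.

Call:
{"api": "apply_moves", "payload": {"deltas": [{"x":0,"y":0,"z":0,"twist":0,"hand":1},{"x":0,"y":0,"z":0,"twist":0,"hand":1},{"x":0,"y":0,"z":0,"twist":0,"hand":1},{"x":0,"y":0,"z":0,"twist":0,"hand":1},{"x":0,"y":0,"z":0,"twist":0,"hand":1},{"x":0,"y":0,"z":0.5,"twist":0,"hand":1},{"x":0,"y":0,"z":2,"twist":0,"hand":1},{"x":0,"y":0,"z":3,"twist":0,"hand":1},{"x":0,"y":0,"z":3,"twist":0,"hand":1},{"x":0,"y":0,"z":3,"twist":0,"hand":1}], "grip_force": 50}}

```text
time_s: 34.8
tool_pos: [497.6, 15.0, 171.1]
tcp_rot: [[0.055, 0.998, -0.001], [0.998, -0.055, -0.0], [-0.0, -0.001, -1.0]]
force: [0.4, -0.3, -3.6]
gripper_width: 39.4
```

Call:
{"api": "apply_moves", "payload": {"deltas": [{"x":0,"y":0,"z":3,"twist":0,"hand":1},{"x":0,"y":0,"z":3,"twist":0,"hand":1},{"x":0,"y":0,"z":1.5,"twist":0,"hand":1},{"x":0,"y":0,"z":0.5,"twist":0,"hand":1},{"x":0,"y":0,"z":0,"twist":0,"hand":1},{"x":0,"y":0,"z":0,"twist":0,"hand":1},{"x":0,"y":0,"z":0,"twist":0,"hand":1},{"x":0,"y":0,"z":0,"twist":0,"hand":1}]}}

```text
time_s: 35.8
tool_pos: [498.1, 14.9, 250.1]
tcp_rot: [[0.055, 0.998, -0.001], [0.998, -0.055, -0.0], [-0.0, -0.001, -1.0]]
force: [-0.1, 0.6, -2.8]
gripper_width: 39.6
```

```bash
python3 up.py pics/w15.png 223; python3 - <<'E'
from h import *
# mouth interior vs the recess seen before; unchanged surroundings
w=dict(np.load('pics/w15.npz'))['img'];w9=dict(np.load('pics/w9.npz'))['img']
c=lambda i,v:cv2.resize(i[v:v+90,225:335].mean(2),None,fx=.25,fy=.25,interpolation=cv2.INTER_AREA).astype(int)//10
for r in c(w,268): print(' '.join('%2d'%x for x in r))
a=grab('scene','pics/s15.png')['img'];b=grab('top','pics/t15.png')['img']
for n,A,B,bx in(('timer',cv2.imread('pics/s0.png'),a,(280,340,340,395)),('roll',cv2.imread('pics/t0.png'),b,(150,180,180,205)),('marker',cv2.imread('pics/t0.png'),b,(168,275,206,292)),('far',cv2.imread('pics/t0.png'),b,(200,118,265,176))):
  x0,y0,x1,y1=bx;print(n,np.abs(A[y0:y1,x0:x1].astype(int)-B[y0:y1,x0:x1]).mean())
E
```

```text
35.85 [498.10800016  14.931054   250.20332903] [-0.38278177 -0.01501097 -3.14283183] 39.46654389477859
[(166, 98), (219, 129), (226, 139), (263, 96), (278, 93), (290, 20), (351, 157), (357, 367)] [(170, 20), (182, 114), (219, 148), (227, 103), (263, 104), (278, 96), (288, 31), (357, 217)]
-5 [224, 230, 276, 289, 371]
0 [216, 222, 265, 278, 362]
5 [208, 213, 254, 266, 352]
 7  7 10  9  9  9  9  9  9  9  9  9  9  9  9  9  9  9  9  9  9  9  9  9 10  9  7  7
 7  7  8  8  9  9  9  9  8  8  8  9  9  9  9  9  9  9  9  9  9  9  9  9  9  8  7  7
 7  8  9 10 11 11 11 11 11 11 11 11 11 11 11 11 11 11 12 12 11 11 11 11 11  9  7  7
 7  9 13 14 14 14 14 14 14 14 14 14 15 14 14 14 14 14 15 15 15 15 14 15 15 13  8  7
 7 12 14 14 14 14 15 15 15 14 14 14 13 14 14 13 13 13 13 14 15 15 15 15 15 15 11  7
 8 11 15 14 14 14 14 14 14 14 14 13 13 13 13 13 13 13 13 13 13 13 14 15 15 15  9  8
10 11 14 15 14 14 13 13 13 13 13 13 13 13 13 13 13 13 13 13 13 13 13 13 14 14 10 11
10 10 13 13 13 13 13 13 13 13 13 13 13 13 13 13 13 13 13 13 13 13 13 13 13 13  9 10
 1  8 13 13 13 13 13 13 13 13 13 12 11 10 10 11 12 13
[... 519 characters left out ...]
 13 13 12  2  1
 1  6 13 13 13 13 13 13 12  9  8  8  8  8  8  8  8  8  9 12 13 13 13 13 13 12  4  1
 1  5 12 13 13 13 13 13 12 12 10  8  8  8  8  8  8 10 11 12 13 13 13 13 13 11  4  1
 1  4 12 13 13 13 13 13 13 13 12 11 10 10 10 11 11 12 13 13 13 13 13 13 13 11  2  1
 1  3 12 13 13 13 13 13 13 13 13 12 12 12 12 12 13 13 13 13 13 13 13 13 13 10  2  1
 1  3 11 12 13 13 13 13 13 13 13 13 13 13 13 13 13 13 13 13 13 13 13 13 13  9  2  2
 1  2 12 13 13 14 15 15 15 15 14 13 13 13 13 13 13 13 13 13 13 13 13 13 13  8  1  1
 1  2 15 20 21 21 20 20 21 21 18 15 13 13 13 13 13 13 13 13 13 13 13 13 13  7  1  1
timer 3.9017171717171717
roll 5.563111111111111
marker 19.634158926728585
far 21.700707338638374
```

```bash
python3 - <<'E'
from h import *
A=cv2.imread('pics/s0.png').astype(int);B=cv2.imread('pics/s15.png').astype(int)
for n,(x0,y0,x1,y1) in dict(marker=(138,195,170,222),far=(272,143,356,195),farblock=(297,147,332,180),roll=(215,146,242,168),bg=(400,250,500,330)).items():
  print(n,np.abs(A[y0:y1,x0:x1]-B[y0:y1,x0:x1]).mean().round(1))
s=bot.get_state();print(s['joint_velocities'].round(2),s['tool_pos'])
bot.close_job()
E
```

```text
marker 15.1
far 10.7
farblock 7.8
roll 4.0
bg 3.7
[ 0.01 -0.08 -0.02 -0.13 -0.04  0.06 -0.06] [498.176773    14.91678705 250.3502111 ]
the job is handed in; nothing more can be done
```

I handed the job in at about 36 s with the block held upright, the well's mouth up, about 22 cm above the worktop.

**What I did**
- I took the near-tray block by its −y end and tipped it upright against the tray edge with its +y end down.
- That end slid down the gauge pin past the recess depth, with at most 6 N of side load that I eased off. It stopped on the collar at a measured height of 50.5 mm against 50 expected, with a firm 10 N stop, so the +y end is the well.
- I lifted it off, laid it on the near tray, regripped at the well end and tipped it up again. I then let it settle standing on the tray, regripped at 50 N and raised it.

**Last checks**
- **Grip and steadiness:** the jaws read 39.5 mm, only the block's weight (about 3 N) was on the wrist, and the arm was still.
- **Upright:** the block's edges in the wrist picture match the predicted vertical positions to about 5 px or better.
- **Mouth:** the upward mouth is evenly dark, as a deep well would be. The other end showed a visible shallow floor earlier.
- **Bystanders:** the timer and label roll picture areas are unchanged. The marker and far-tray areas differed by more than the background noise in both views (15 and 11 in the scene view, against about 4). I put this down to the arm and its shadow, because nothing I did went near them, but I did not confirm it by eye.

**What did not go to plan**
- Letting the block swing down by gravity in the grip failed.
- Setting it back on the tray once pressed with about 42 N, with the block between the fingers and the tray; the gripper's body was not in contact.
- The block slipped in the grip while it was being tipped, and I regripped it afterwards.

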